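# Scrape the tester plate and sort springs by loaded length

## Robot

A 6-joint arm with a two-finger parallel gripper is mounted at the origin on the work surface. World frame = base frame: x ahead of the robot, y to its left, z up, the work surface at z = 0. Lengths are in m, angles in rad, forces in N, time in s.
With the tool pointing down it reaches from about 0.4 to 0.825 m from the base axis. Payload 7 kg.
Tool frame: the origin (TCP) lies between the finger pads; the fingertips stand 22 mm ahead of it and the grasp point (between the pads) lies 3 mm ahead of it; z points along the fingers, y is the direction in which the jaws open and shut (so a half turn about z gives the same grasp; the last joint's range is limited). The gripper opens to 88 mm and grips with 3 to 60 N. Pads are 19 mm wide; open, the fingers measure 130 mm over their backs; the gripper's body (78 mm by 193 mm) begins 47 mm behind the grasp point.
Start: joints at [-0.875, 0.359, 0.012, 0, -1.224, -0.288], TCP at [0.268, -0.62, 0.249] pointing down, gripper open.
Joint ranges: [-3.07, 3.07], [-1.43, 2.12], [-1.02, 1.25], [-3.03, 1.67], [-3.05, -0], [-3.03, 3.03]. Speed limits (rad/s): [2.39, 2.39, 3.01, 3.14, 3.14, 3.14].

## Interface

Orientations are given as [roll, pitch, yaw] about the fixed x, y, z axes, in that order (R = Rz(yaw) Ry(pitch) Rx(roll)).
In Python, from station import * gives the robot as it stands. The module is installed in compiled form; this text tells all that it offers.
- The arm moves only by the tool move_arm, never from a script. Its argument "rows" is a list of rows, each an object with "delta_rot": the turn, a rotation vector about the world's x, y, z in degrees, a list of three; "delta_pos": the shift along the world's x, y, z in cm, a list of three; "hand": the finger opening in cm, from 0 to 8.76. A call has exactly 10 rows; each row shifts and turns the commanded pose from where the row before left it; what a row does not reach is not made up. A row lasts 1/10 s, in which the tool goes at most 50 mm and 8.59 degrees, less where a joint would pass 70% of its speed; a pose out of reach is approached as far as the arm can. A call is refused whole if a number of a shift passes 5 or a number of a turn 8.59, either way. A call with a gripper value outside its range is refused whole. The fingers move at their own pace and stop on an object; "force" is the grip in N (left out, the last holds). Time passes only in rows, so rows that do not move let the fingers close, or fill a call up. It gives the time, the measured TCP pose, the force and the opening at its end, in the units of the state.
- get_state(): the state, without advancing time (a new reading comes with each control period).
- grab_frame(name): name is "side" or "top"; returns the picture (384x512x3 uint8, blue, green, red); there is no depth.
- camera_info(name): a dict with "camera_matrix" (3x3 intrinsics, pixels), "world_from_camera" (4x4, takes a point from camera to world coordinates). Camera axes: x right, y down, z forward; pixel columns grow to the right and rows downward; lengths in m; the calibration is good to about 2 mm. A picture is of the moment at which its call begins. camera_info takes no time and is no camera call.
- job_done(): hands the job in, once; it reports no verdict.
The state is a dict: "t": time; "q": joint angles; "qd": joint speeds; "joint_efforts": joint torques, N m; "eef_pos": TCP position; "ee_rot": TCP orientation; "force": force on the tool from outside, world axes, zero at the start; "moment": the same for the moment, N m; "width": finger opening in m.
Only numpy, scipy, OpenCV 4.12 (cv2) and the standard library are available. Lean on these libraries where they do the work, as an engineer would, in place of code of your own. Each camera call takes 0.05 s, during which the arm holds its last target.

## Task

Scrape every metal chip off the spring tester's black plate with the orange scraper block (never pushing chips with the fingers) and put the scraper back down on the bench. Then test the springs that are there one at a time, in the order white, yellow, blue: stand the spring in the white ring on the plate, set the brass weight on it and let go, and see whether its loaded top stays above the red mark (good) or sinks below it (weak). Finish with the good springs standing upright on the green mat, the weak ones upright on the red mat, the weight back on its black pad, and the bottle and beaker left where they are.

Things in the scene. Friction and masses are not known exactly. Their poses are not given: they have to be found in the camera images.
- test_spot (a point): centre of the white test ring (50 mm across) on the top face of the tester's black plate, 20 mm above the bench. Fixed; its frame is the tester's: x away from the robot, y left, z up. The plate is 140 mm (x) by 160 mm (y), centred here. Off the left (+y) edge, 88 mm from here, stands the white square gauge post, 14 mm thick, its top 70 mm above the plate
- mark (a point): red reference mark, a line 3 mm high round the white gauge post; this point is its mid-height, 51.5 mm above the plate's top face and 88 mm to +y of the test ring. Under the test weight a good spring keeps its top about 6 mm above this height, a weak one sinks about 6 mm below it
- weight_mid (a point): 600 g brass test weight, standing upright: body 50 mm in diameter and 36 mm high, above it a grip knob 24 mm in diameter and 26 mm high; 62 mm high in all, flat underside. This point is on its axis half-way up, 31 mm above the underside (the middle of the knob is 18 mm above this point). z along the axis, up
- weight_pad_c (a point): centre of the top face of the round black rubber rest pad of the weight, 68 mm in diameter, 3 mm high, fixed to the bench; the weight starts on it
- scraper_mid (a point): orange scraper block with a black rubber lip underneath, 22 mm thick (x), 90 mm long (y), 50 mm high, 0.1 kg, standing on its lip; this point is its centre, 25 mm above the lip's lower face. Grip it across its thickness. Chips can be scraped over the plate's near (-x) edge into an open trough 60 mm wide, whose rim is 6 mm lower than the plate
- mat_green_c (a point): centre of the top face of the green mat for good springs: 90 mm (x) by 170 mm (y), 3 mm thick, fixed flat on the bench
- mat_red_c (a point): centre of the top face of the red mat for weak springs: 90 mm (x) by 170 mm (y), 3 mm thick, fixed flat on the bench
- bottle: bystander: white plastic bottle 60 mm in diameter, 150 mm high; origin under its foot
- beaker: bystander: glass beaker 70 mm across, 90 mm high; origin under its foot
- spring_white_1_mid (a point): white spring cartridge (there is at most one white spring, so one or both of white_1 and white_2 are absent), upright, 66 mm high unloaded, 0.11 kg: rigid white sleeve 36 mm in diameter from the foot to 34 mm up; above it bare coil and a steel cap 32 mm in diameter that sinks under load. Grip the sleeve 21 to 28 mm above the foot. This point: on the axis, 33 mm above the foot, fixed to the sleeve
- spring_white_1_top (a point): centre of the top face of the 8 mm thick steel cap of spring_white_1: 66 mm above the foot unloaded; it sinks at most 24 mm under the weight and comes to rest within about a second
- spring_white_2_mid (a point): white spring cartridge (there is at most one white spring, so one or both of white_1 and white_2 are absent), upright, 66 mm high unloaded, 0.11 kg: rigid white sleeve 36 mm in diameter from the foot to 34 mm up; above it bare coil and a steel cap 32 mm in diameter that sinks under load. Grip the sleeve 21 to 28 mm above the foot. This point: on the axis, 33 mm above the foot, fixed to the sleeve
- spring_white_2_top (a point): centre of the top face of the 8 mm thick steel cap of spring_white_2: 66 mm above the foot unloaded; it sinks at most 24 mm under the weight and comes to rest within about a second
- spring_yellow_1_mid (a point): yellow spring cartridge (there is at most one yellow spring, so one or both of yellow_1 and yellow_2 are absent), upright, 66 mm high unloaded, 0.11 kg: rigid yellow sleeve 36 mm in diameter from the foot to 34 mm up; above it bare coil and a steel cap 32 mm in diameter that sinks under load. Grip the sleeve 21 to 28 mm above the foot. This point: on the axis, 33 mm above the foot, fixed to the sleeve
- spring_yellow_1_top (a point): centre of the top face of the 8 mm thick steel cap of spring_yellow_1: 66 mm above the foot unloaded; it sinks at most 24 mm under the weight and comes to rest within about a second
- spring_yellow_2_mid (a point): yellow spring cartridge (there is at most one yellow spring, so one or both of yellow_1 and yellow_2 are absent), upright, 66 mm high unloaded, 0.11 kg: rigid yellow sleeve 36 mm in diameter from the foot to 34 mm up; above it bare coil and a steel cap 32 mm in diameter that sinks under load. Grip the sleeve 21 to 28 mm above the foot. This point: on the axis, 33 mm above the foot, fixed to the sleeve
- spring_yellow_2_top (a point): centre of the top face of the 8 mm thick steel cap of spring_yellow_2: 66 mm above the foot unloaded; it sinks at most 24 mm under the weight and comes to rest within about a second
- spring_blue_1_mid (a point): blue spring cartridge (there is at most one blue spring, so one or both of blue_1 and blue_2 are absent), upright, 66 mm high unloaded, 0.11 kg: rigid blue sleeve 36 mm in diameter from the foot to 34 mm up; above it bare coil and a steel cap 32 mm in diameter that sinks under load. Grip the sleeve 21 to 28 mm above the foot. This point: on the axis, 33 mm above the foot, fixed to the sleeve
- spring_blue_1_top (a point): centre of the top face of the 8 mm thick steel cap of spring_blue_1: 66 mm above the foot unloaded; it sinks at most 24 mm under the weight and comes to rest within about a second
- spring_blue_2_mid (a point): blue spring cartridge (there is at most one blue spring, so one or both of blue_1 and blue_2 are absent), upright, 66 mm high unloaded, 0.11 kg: rigid blue sleeve 36 mm in diameter from the foot to 34 mm up; above it bare coil and a steel cap 32 mm in diameter that sinks under load. Grip the sleeve 21 to 28 mm above the foot. This point: on the axis, 33 mm above the foot, fixed to the sleeve
- spring_blue_2_top (a point): centre of the top face of the 8 mm thick steel cap of spring_blue_2: 66 mm above the foot unloaded; it sinks at most 24 mm under the weight and comes to rest within about a second
- chip0_mid (a point): copper-coloured metal chip (may be absent), 14 by 11 by 8 mm, 11 g, lying loose; this point is its centre
- chip1_mid (a point): copper-coloured metal chip (may be absent), 14 by 11 by 8 mm, 11 g, lying loose; this point is its centre
- chip2_mid (a point): copper-coloured metal chip (may be absent), 14 by 11 by 8 mm, 11 g, lying loose; this point is its centre
Mind the look-alikes: they are no part of the job. What is shaped like the part that bears spring_yellow_2_mid but pink, purple or turquoise is not meant.

How it is judged:
On the way, in this order (a step that is already met when the one before it is completed fails the run):
1. every chip is off the tester plate (height (world z) of each of chip0_mid, chip1_mid, chip2_mid below 0.014 m), for 0.3 s.
2. the scraper is put down on the bench beside the tester and let go (height (world z) of scraper_mid below 0.032 m and horizontal distance between scraper_mid and test_spot above 0.09 m and contact force between the fingers and scraper below 0.2 N), for 0.3 s.
3. the white spring stands upright in the test ring, pressed down by the weight alone (horizontal distance between spring_white_1_mid and test_spot below 0.012 m and angle between spring_white_1_mid's own z axis and vertical below 0.08 rad and height (world z) of spring_white_1_mid between 0.045 and 0.06 m and horizontal distance between weight_mid and spring_white_1_mid below 0.013 m and contact force between weight and spring_white_1 between 5 and 6.8 N and contact force between the fingers and spring_white_1 below 0.2 N), for 0.5 s.
4. the white spring stands upright in the test ring, pressed down by the weight alone (horizontal distance between spring_white_2_mid and test_spot below 0.012 m and angle between spring_white_2_mid's own z axis and vertical below 0.08 rad and height (world z) of spring_white_2_mid between 0.045 and 0.06 m and horizontal distance between weight_mid and spring_white_2_mid below 0.013 m and contact force between weight and spring_white_2 between 5 and 6.8 N and contact force between the fingers and spring_white_2 below 0.2 N), for 0.5 s.
5. the yellow spring stands upright in the test ring, pressed down by the weight alone (horizontal distance between spring_yellow_1_mid and test_spot below 0.012 m and angle between spring_yellow_1_mid's own z axis and vertical below 0.08 rad and height (world z) of spring_yellow_1_mid between 0.045 and 0.06 m and horizontal distance between weight_mid and spring_yellow_1_mid below 0.013 m and contact force between weight and spring_yellow_1 between 5 and 6.8 N and contact force between the fingers and spring_yellow_1 below 0.2 N), for 0.5 s.
6. the yellow spring stands upright in the test ring, pressed down by the weight alone (horizontal distance between spring_yellow_2_mid and test_spot below 0.012 m and angle between spring_yellow_2_mid's own z axis and vertical below 0.08 rad and height (world z) of spring_yellow_2_mid between 0.045 and 0.06 m and horizontal distance between weight_mid and spring_yellow_2_mid below 0.013 m and contact force between weight and spring_yellow_2 between 5 and 6.8 N and contact force between the fingers and spring_yellow_2 below 0.2 N), for 0.5 s.
7. the blue spring stands upright in the test ring, pressed down by the weight alone (horizontal distance between spring_blue_1_mid and test_spot below 0.012 m and angle between spring_blue_1_mid's own z axis and vertical below 0.08 rad and height (world z) of spring_blue_1_mid between 0.045 and 0.06 m and horizontal distance between weight_mid and spring_blue_1_mid below 0.013 m and contact force between weight and spring_blue_1 between 5 and 6.8 N and contact force between the fingers and spring_blue_1 below 0.2 N), for 0.5 s.
8. the blue spring stands upright in the test ring, pressed down by the weight alone (horizontal distance between spring_blue_2_mid and test_spot below 0.012 m and angle between spring_blue_2_mid's own z axis and vertical below 0.08 rad and height (world z) of spring_blue_2_mid between 0.045 and 0.06 m and horizontal distance between weight_mid and spring_blue_2_mid below 0.013 m and contact force between weight and spring_blue_2 between 5 and 6.8 N and contact force between the fingers and spring_blue_2 below 0.2 N), for 0.5 s.
At the end, for the whole second after the job is handed in: No chip on the plate; good springs (loaded top above the mark) upright with their axis on the green mat, weak ones on the red mat; weight upright on its pad, within 20 mm of its centre; scraper on the bench clear of the tester; all at rest (all of step 1 and x of spring_white_1_mid in the frame of mat_green_c between -0.045 and 0.045 m and y of spring_white_1_mid in the frame of mat_green_c between -0.085 and 0.085 m and angle between each of spring_white_1_mid, spring_white_2_mid, spring_yellow_1_mid, spring_yellow_2_mid, spring_blue_1_mid, spring_blue_2_mid, weight_mid's own z axis and vertical below 0.1 rad and height (world z) of each of spring_white_1_mid, spring_white_2_mid, spring_yellow_1_mid, spring_yellow_2_mid, spring_blue_1_mid, spring_blue_2_mid below 0.042 m and linear speed of each of spring_white_1, spring_white_2, spring_yellow_1, spring_yellow_2, spring_blue_1, spring_blue_2, weight, scraper below 0.03 m/s and x of spring_white_2_mid in the frame of mat_red_c between -0.045 and 0.045 m and y of spring_white_2_mid in the frame of mat_red_c between -0.085 and 0.085 m and x of spring_yellow_1_mid in the frame of mat_red_c between -0.045 and 0.045 m and y of spring_yellow_1_mid in the frame of mat_red_c between -0.085 and 0.085 m and x of spring_yellow_2_mid in the frame of mat_green_c between -0.045 and 0.045 m and y of spring_yellow_2_mid in the frame of mat_green_c between -0.085 and 0.085 m and x of spring_blue_1_mid in the frame of mat_green_c between -0.045 and 0.045 m and y of spring_blue_1_mid in the frame of mat_green_c between -0.085 and 0.085 m and x of spring_blue_2_mid in the frame of mat_red_c between -0.045 and 0.045 m and y of spring_blue_2_mid in the frame of mat_red_c between -0.085 and 0.085 m and horizontal distance between weight_mid and weight_pad_c below 0.02 m and height (world z) of weight_mid below 0.04 m and height (world z) of scraper_mid below 0.032 m and horizontal distance between scraper_mid and test_spot above 0.09 m); the robot touches nothing.
It fails at once if the fingers push a chip (contact force between the fingers and chip0 above 0.5 N or contact force between the fingers and chip1 above 0.5 N or contact force between the fingers and chip2 above 0.5 N).
It fails at once if bottle or beaker moved more than 30 mm (distance of any of bottle, beaker from where it was at the start of the episode above 0.03 m).
Of spring_white_1, spring_white_2 only 1 to 1 are there at a start; the rules pass over those that are not, and their reading is None.
Of spring_yellow_1, spring_yellow_2 only 1 to 1 are there at a start; the rules pass over those that are not, and their reading is None.
Of spring_blue_1, spring_blue_2, meter only 1 to 1 are there at a start; the rules pass over those that are not, and their reading is None.
Of chip0, chip1, chip2 only 2 to 3 are there at a start; the rules pass over those that are not, and their reading is None.
At some moment in a run one of scraper, spring_white_1, spring_white_2, spring_yellow_1, spring_yellow_2, spring_blue_1, spring_blue_2, chip0, chip1, chip2 may be knocked a few centimetres aside while the robot is not near it.
It also fails if it takes over 210 s, if anything falls off the work surface, if the arm or the gripper's body presses on something with over 40 N, if the wrist force passes 120 N, or if a joint passes its speed limit or range.

## Working session

There is one attempt and no reset: what is moved stays moved. The work goes in short steps, Python scripts to look and compute and a tool call to move; the robot and the scene stay as the last step left them, time stands still between calls to the robot, and variables do not carry over. Pictures are saved under pics/ and viewed, and the job is handed in when it is done.

Besides the shell and the picture viewer there is one more tool, called after "Request:" by a JSON object that holds its "op" and its "data", one argument or row to a line. move_arm: Moves the arm, as the interface text tells. Its arguments: {"type":"object","properties":{"rows":{"type":"array"},"force":{"type":"number"}},"required":["rows"]}

```bash
mkdir -p pics; python3 - <<'E'
from station import *
import cv2
for n in ("side","top"):
    i=camera_info(n);print(n,i["camera_matrix"],i["world_from_camera"])
    cv2.imwrite(f"pics/{n}0.png",grab_frame(n))
print(get_state())
E
```

```text
side [[386.04066266   0.         256.524248  ]
 [  0.         386.04066266 185.46639629]
 [  0.           0.           1.        ]] [[-0.81677492 -0.28043275  0.50421842 -0.0396035 ]
 [-0.57694474  0.40255519 -0.71069268  0.85544521]
 [-0.00367424 -0.87138212 -0.49059118  0.62834471]
 [ 0.          0.          0.          1.        ]]
top [[478.69598106   0.         248.15904908]
 [  0.         478.69598106 189.65345704]
 [  0.           0.           1.        ]] [[-0.01774728 -0.99546006  0.09351098  0.37998964]
 [-0.99969903  0.0192513   0.01520638  0.06147111]
 [-0.01693755 -0.09321297 -0.99550212  1.34399051]
 [ 0.          0.          0.          1.        ]]
{'t': 0.1, 'q': array([-8.74959773e-01,  3.59335018e-01,  1.11328129e-02, -2.92618549e-04,
       -1.22410498e+00, -2.88077630e-01]), 'qd': array([ 1.11677678e-03, -5.23355380e-04,  1.33703510e-03,  2.80117047e-04,
       -2.77500550e-04, -9.26272013e-05]), 'joint_efforts': array([-5.28898472e-04, -5.84163988e+01,  2.93752885e+01,  7.01557070e+00,
        1.02155274e-02, -6.57524765e-05]), 'eef_pos': array([ 0.26746598, -0.61929752,  0.24769876]), 'ee_rot': array([ 3.14006590e+00, -1.65529362e-04, -2.73393324e+00]), 'force': array([-0.33868366, -0.14358316,  0.48025419]), 'moment': array([ 0.04013996, -0.0144497 , -0.01301967]), 'width': 0.08764348975848803}
```

View pics/side0.png

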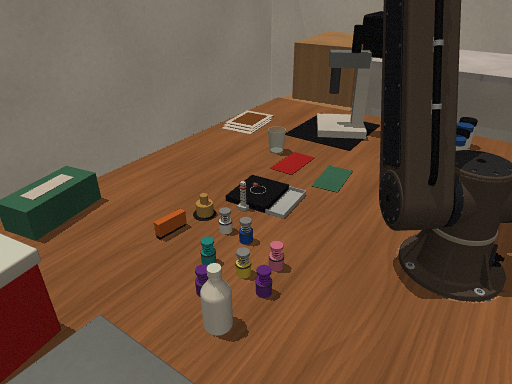

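View pics/top0.png

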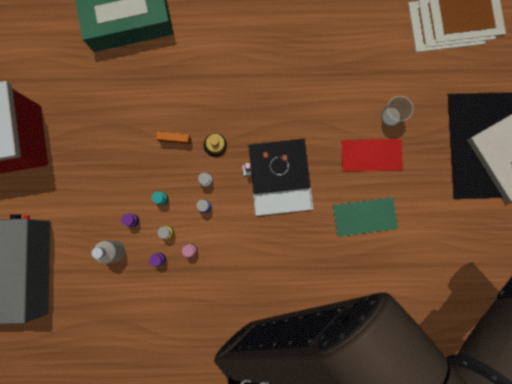

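Top view: scraper (173,138), weight (215,145), plate (280,170), white spring (205,180), blue (203,206), yellow (165,233). Look-alikes: turquoise (160,198), purple (130,221) and (157,260), pink (190,251). I'll check this in a close crop.

```bash
cat > h.py <<'E'
import numpy as np,cv2
from station import *
def inf(n):
    i=camera_info(n);return np.array(i["camera_matrix"]),np.array(i["world_from_camera"])
def w(n,u,v,z):
    K,T=inf(n);d=T[:3,:3]@np.linalg.inv(K)@[u,v,1];o=T[:3,3]
    return o+d*(z-o[2])/d[2]
def p(n,P):
    K,T=inf(n);c=T[:3,:3].T@(np.asarray(P)-T[:3,3]);q=K@c;return q[:2]/q[2]
def crop(im,x0,y0,x1,y1,s,name):
    cv2.imwrite(name,cv2.resize(im[y0:y1,x0:x1],None,fx=s,fy=s,interpolation=cv2.INTER_CUBIC))
E
python3 - <<'E'
from h import *
t=cv2.imread("pics/top0.png");s=cv2.imread("pics/side0.png")
crop(t,145,120,325,225,4.4,"pics/c1.png")
crop(t,90,170,250,280,4.8,"pics/c2.png")
crop(s,145,170,315,310,4.2,"pics/c3.png")
E
```

```text
(no output)
```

View pics/c1.png

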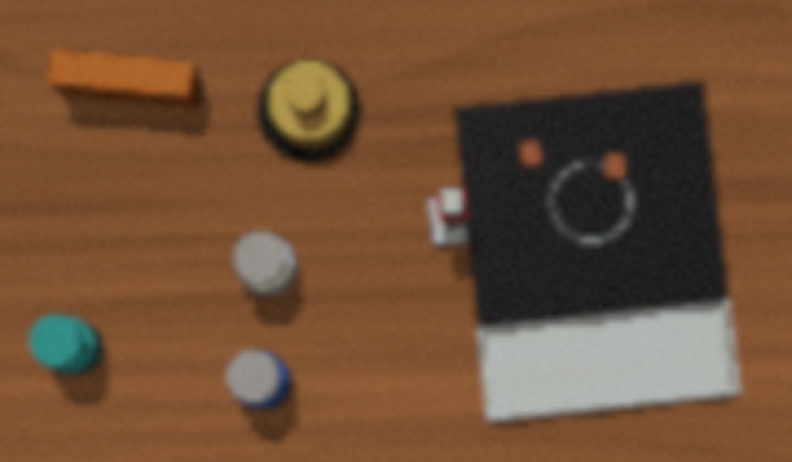

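View pics/c2.png

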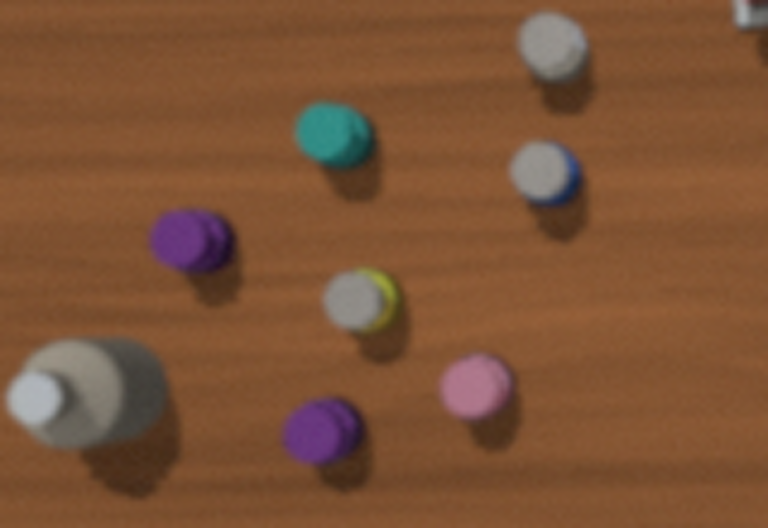

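View pics/c3.png

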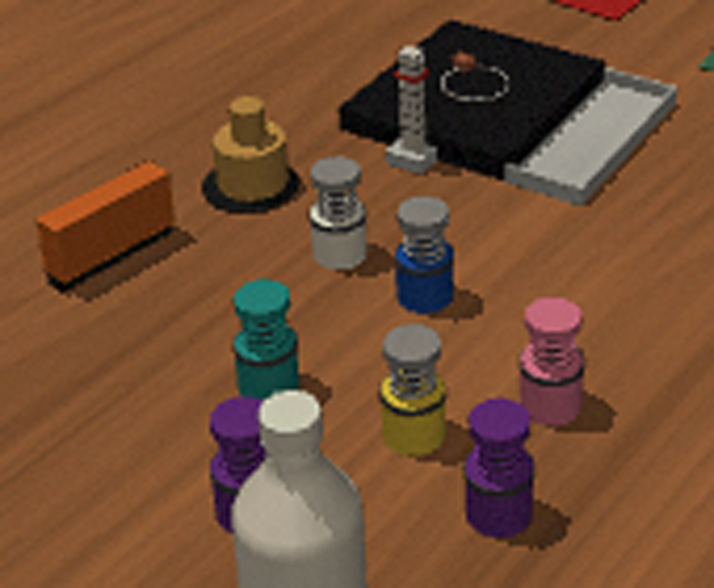

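```bash
python3 - <<'E'
from h import *
np.set_printoptions(precision=4,suppress=True)
f1=lambda c:((c[0]+.5)/4.4-.5+145,(c[1]+.5)/4.4-.5+120)
f2=lambda c:((c[0]+.5)/4.8-.5+90,(c[1]+.5)/4.8-.5+170)
f3=lambda c:((c[0]+.5)/4.2-.5+145,(c[1]+.5)/4.2-.5+170)
C=[w("top",*f1(c),.02) for c in [(458,108),(704,84),(727,300),(480,325)]]
print("plate",np.array(C),np.mean(C,0))
for a,b in ((0,1),(3,2),(0,3),(1,2)): 
    d=C[b]-C[a];print(np.linalg.norm(d),np.degrees(np.arctan2(d[1],d[0])))
print("ring",w("top",*f1((591,202)),.02),"side",w("side",*f3((475,84)),.02))
for n,c in {"chipA":(531,152),"chipB":(614,166)}.items(): print(n,w("top",*f1(c),.026))
print("wknob",w("top",*f1((309,93)),.065),"wbody",w("top",*f1((310,104)),.039),"side knob",w("side",*f3((249,105)),.065))
print("pad",w("top",*f1((309,110)),.003))
print("white",w("top",*f2((551,46)),.066),w("side",*f3((336,170)),.066))
print("blue",w("top",*f2((541,172)),.066),w("side",*f3((423,214)),.066))
print("yellow",w("top",*f2((354,300)),.066),w("side",*f3((411,343)),.066))
S=[w("top",*f1(c),.05) for c in [(50,50),(195,62),(193,99),(50,86)]]
print("scr",np.array(S),np.mean(S,0))
for n,r in {"red":[(343,139),(403,139),(402,172),(342,170)],"green":[(333,205),(394,198),(397,228),(338,235)]}.items():
    q=[w("top",*c,.003) for c in r]; print(n,np.mean(q,0),np.array(q)[:,:2])
print("bottle",w("top",103,252,.0))
# side scraper top corners
print([w("side",*f3(c),.05) for c in [(40,220),(148,161),(172,178),(65,238)]])
E
```

```text
plate [[ 0.6324  0.0779  0.02  ]
 [ 0.6446 -0.0789  0.02  ]
 [ 0.5062 -0.0894  0.02  ]
 [ 0.4934  0.0665  0.02  ]] [ 0.5692 -0.006   0.02  ]
0.15731530238606625 -85.55446570981796
0.15646750339081295 -85.29929952229634
0.13946148243654563 -175.31117861203086
0.1387636393438956 -175.66065446777458
ring [ 0.5703 -0.0053  0.02  ] side [ 0.5672 -0.0062  0.02  ]
chipA [0.6021 0.0321 0.026 ]
chipB [ 0.5921 -0.0201  0.026 ]
wknob [0.6351 0.169  0.065 ] wbody [0.6333 0.1707 0.039 ] side knob [0.632  0.1688 0.065 ]
pad [0.6363 0.1744 0.003 ]
white [0.5306 0.1983 0.066 ] [0.5309 0.1989 0.066 ]
blue [0.46   0.2045 0.066 ] [0.4563 0.2066 0.066 ]
yellow [0.3907 0.3092 0.066 ] [0.3882 0.3089 0.066 ]
scr [[0.6688 0.3324 0.05  ]
 [0.6593 0.2414 0.05  ]
 [0.6358 0.2428 0.05  ]
 [0.646  0.3324 0.05  ]] [0.6525 0.2873 0.05  ]
red [ 0.5975 -0.2704  0.003 ] [[ 0.6448 -0.1892]
 [ 0.6413 -0.3582]
 [ 0.5474 -0.3509]
 [ 0.5564 -0.1832]]
green [ 0.4246 -0.2438  0.003 ] [[ 0.4583 -0.1546]
 [ 0.4746 -0.3252]
 [ 0.391  -0.3297]
 [ 0.3745 -0.1656]]
bottle [0.3388 0.4916 0.    ]
[array([0.6623, 0.3302, 0.05  ]), array([0.6559, 0.2428, 0.05  ]), array([0.6284, 0.2485, 0.05  ]), array([0.6349, 0.3346, 0.05  ])]
```

Request:
{"op": "move_arm", "data": {
  "rows": [
    {"delta_pos": [1.9, 4.5, 0], "delta_rot": [0, 0, 3], "hand": 6},
    {"delta_pos": [1.9, 4.5, 0], "delta_rot": [0, 0, 3], "hand": 6},
    {"delta_pos": [1.9, 4.5, 0], "delta_rot": [0, 0, 3], "hand": 6},
    {"delta_pos": [1.9, 4.5, 0], "delta_rot": [0, 0, 3], "hand": 6},
    {"delta_pos": [1.9, 4.5, 0], "delta_rot": [0, 0, 3], "hand": 6},
    {"delta_pos": [1.9, 4.5, 0], "delta_rot": [0, 0, 3], "hand": 6},
    {"delta_pos": [1.9, 4.5, 0], "delta_rot": [0, 0, 3], "hand": 6},
    {"delta_pos": [1.9, 4.5, 0], "delta_rot": [0, 0, 3], "hand": 6},
    {"delta_pos": [1.9, 4.5, 0], "delta_rot": [0, 0, 3], "hand": 6},
    {"delta_pos": [1.9, 4.5, 0], "delta_rot": [0, 0, 3], "hand": 6}
  ]
}}

```text
t: 1.1
eef_pos: [0.4578, -0.1677, 0.2486]
ee_rot: [-3.141, 0.0, -2.208]
force: [1.3, -0.0, -0.2]
width: 0.0603
```

Request:
{"op": "move_arm", "data": {
  "rows": [
    {"delta_pos": [1.9, 4.5, 0], "delta_rot": [0, 0, 3], "hand": 6},
    {"delta_pos": [1.9, 4.5, 0], "delta_rot": [0, 0, 3], "hand": 6},
    {"delta_pos": [1.9, 4.5, 0], "delta_rot": [0, 0, 3], "hand": 6},
    {"delta_pos": [1.9, 4.5, 0], "delta_rot": [0, 0, 3], "hand": 6},
    {"delta_pos": [1.9, 4.5, 0], "delta_rot": [0, 0, 3], "hand": 6},
    {"delta_pos": [1.9, 4.5, 0], "delta_rot": [0, 0, 3], "hand": 6},
    {"delta_pos": [1.9, 4.5, -2], "delta_rot": [0, 0, 3], "hand": 6},
    {"delta_pos": [1.9, 4.5, -2], "delta_rot": [0, 0, 3], "hand": 6},
    {"delta_pos": [1.9, 4.5, -2], "delta_rot": [0, 0, 3], "hand": 6},
    {"delta_pos": [1, 2, -2], "delta_rot": [0, 0, 3], "hand": 6}
  ]
}}

```text
t: 2.1
eef_pos: [0.6364, 0.2516, 0.17]
ee_rot: [3.141, -0.0, -1.682]
force: [0.4, 0.1, -0.7]
width: 0.0602
```

```bash
python3 - <<'E'
from h import *
s=grab_frame("side");t=grab_frame("top")
crop(s,130,80,330,310,2.6,"pics/s1.png")
cv2.imwrite("pics/t1.png",t)
st=get_state();print(st["eef_pos"],st["force"])
E
```

```text
[0.63469841 0.25029261 0.16670006] [-0.66491339 -0.80966813 -1.89887964]
```

View pics/s1.png

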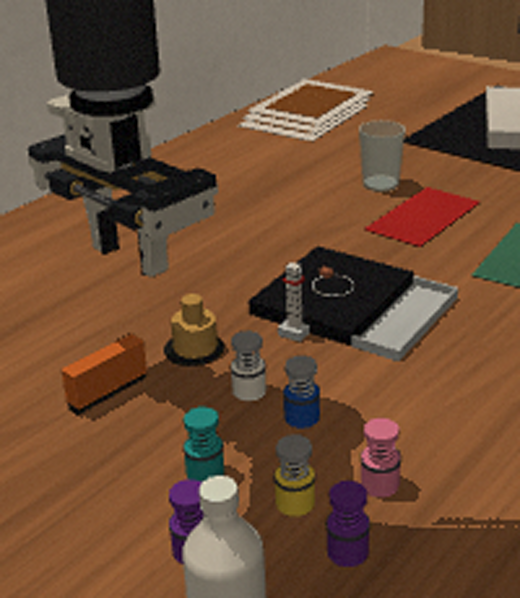

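The scraper still stands at side crop (105,373), the chips and springs have not moved, and the gripper is up and to its left. Going down to grip it.

Request:
{"op": "move_arm", "data": {
  "rows": [
    {"delta_pos": [0.7, 1.9, 0], "delta_rot": [0, 0, 0], "hand": 6},
    {"delta_pos": [0.7, 1.8, -1.5], "delta_rot": [0, 0, 0], "hand": 6},
    {"delta_pos": [0, 0, -3], "delta_rot": [0, 0, 0], "hand": 6},
    {"delta_pos": [0, 0, -3], "delta_rot": [0, 0, 0], "hand": 6},
    {"delta_pos": [0, 0, -2.5], "delta_rot": [0, 0, 0], "hand": 6},
    {"delta_pos": [0, 0, -1.5], "delta_rot": [0, 0, 0], "hand": 6},
    {"delta_pos": [0, 0, -1], "delta_rot": [0, 0, 0], "hand": 6},
    {"delta_pos": [0, 0, 0], "delta_rot": [0, 0, 0], "hand": 6},
    {"delta_pos": [0, 0, 0], "delta_rot": [0, 0, 0], "hand": 6},
    {"delta_pos": [0, 0, 0], "delta_rot": [0, 0, 0], "hand": 6}
  ]
}}

```text
t: 3.2
eef_pos: [0.6504, 0.2857, 0.0483]
ee_rot: [-3.14, 0.001, -1.687]
force: [-0.2, -0.6, -0.5]
width: 0.0598
```

```bash
python3 - <<'E'
from h import *
s=grab_frame("side")
crop(s,130,150,230,250,6,"pics/s2.png")
st=get_state();print(st["eef_pos"],st["force"])
E
```

```text
[0.65033342 0.28567592 0.04819658] [ 0.88280598 -0.90793465  0.1228077 ]
```

View pics/s2.png

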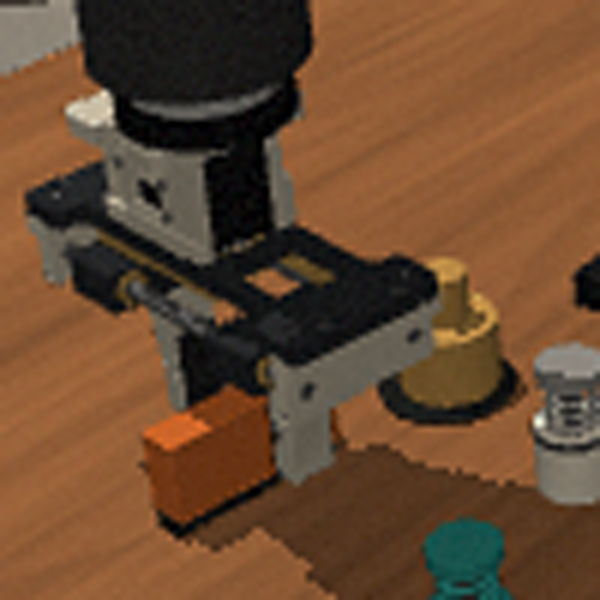

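The open fingers straddle the scraper. It's 7 mm too high, so I'll lower and close.

Request:
{"op": "move_arm", "data": {
  "force": 30,
  "rows": [
    {"delta_pos": [0, 0.1, -0.7], "delta_rot": [0, 0, 0], "hand": 6},
    {"delta_pos": [0, 0, 0], "delta_rot": [0, 0, 0], "hand": 5},
    {"delta_pos": [0, 0, 0], "delta_rot": [0, 0, 0], "hand": 4},
    {"delta_pos": [0, 0, 0], "delta_rot": [0, 0, 0], "hand": 3},
    {"delta_pos": [0, 0, 0], "delta_rot": [0, 0, 0], "hand": 1.8},
    {"delta_pos": [0, 0, 0], "delta_rot": [0, 0, 0], "hand": 1.8},
    {"delta_pos": [0, 0, 0], "delta_rot": [0, 0, 0], "hand": 1.8},
    {"delta_pos": [0, 0, 0], "delta_rot": [0, 0, 0], "hand": 1.8},
    {"delta_pos": [0, 0, 0], "delta_rot": [0, 0, 0], "hand": 1.8},
    {"delta_pos": [0, 0, 0], "delta_rot": [0, 0, 0], "hand": 1.8}
  ]
}}

```text
t: 4.25
eef_pos: [0.6501, 0.2864, 0.0401]
ee_rot: [-3.141, 0.0, -1.686]
force: [1.8, -1.5, 1.7]
width: 0.0218
```

Request:
{"op": "move_arm", "data": {
  "rows": [
    {"delta_pos": [0, 0, 2], "delta_rot": [0, 0, 0], "hand": 1.8},
    {"delta_pos": [0, 0, 4], "delta_rot": [0, 0, 0], "hand": 1.8},
    {"delta_pos": [0, 0, 4], "delta_rot": [0, 0, 0], "hand": 1.8},
    {"delta_pos": [-0.2, -3.5, 0.5], "delta_rot": [0, 0, 1.5], "hand": 1.8},
    {"delta_pos": [-0.2, -4, 0], "delta_rot": [0, 0, 1.5], "hand": 1.8},
    {"delta_pos": [-0.2, -4, 0], "delta_rot": [0, 0, 1.6], "hand": 1.8},
    {"delta_pos": [-0.2, -4, 0], "delta_rot": [0, 0, 1.6], "hand": 1.8},
    {"delta_pos": [-0.2, -4, 0], "delta_rot": [0, 0, 1.6], "hand": 1.8},
    {"delta_pos": [-0.2, -4, 0], "delta_rot": [0, 0, 1.6], "hand": 1.8},
    {"delta_pos": [-0.2, -3.5, 0], "delta_rot": [0, 0, 1.6], "hand": 1.8}
  ]
}}

```text
t: 5.25
eef_pos: [0.6344, 0.0144, 0.1442]
ee_rot: [3.14, 0.0, -1.494]
force: [1.0, -0.4, -1.4]
width: 0.0219
```

```bash
python3 - <<'E'
from h import *
t=grab_frame("top")
s=grab_frame("side")
st=get_state();print(st["eef_pos"],st["ee_rot"],st["force"])
crop(t,220,110,340,230,5,"pics/t3.png")
crop(s,190,100,320,230,5,"pics/s3.png")
E
```

```text
[0.63404955 0.01239607 0.14411387] [ 3.13906475e+00 -2.38934630e-04 -1.49766019e+00] [-0.57825359  1.05812658 -1.20529676]
```

View pics/s3.png

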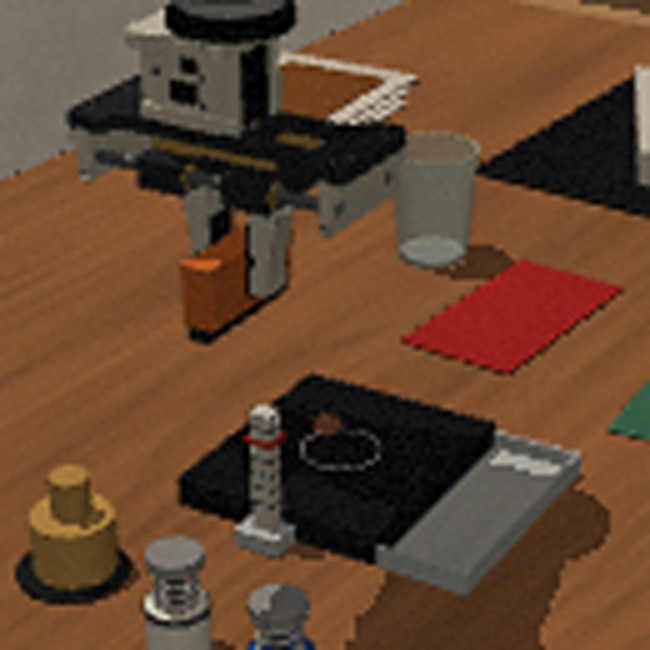

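View pics/t3.png

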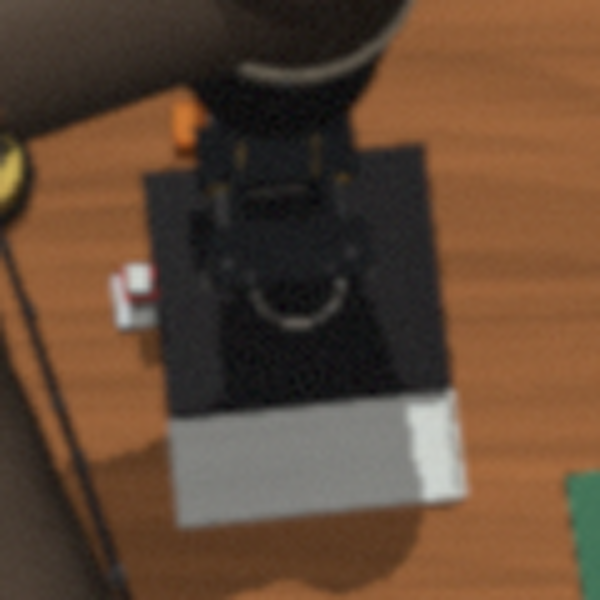

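```bash
python3 - <<'E'
from h import *
for P in ([.6021,.0321,.024],[.5921,-.0201,.024]):
    q=p("side",P);print(q,(q-[145,170])*4.2)
E
```

```text
[241.50719569 190.34114861] [405.33022189  85.43282416]
[253.84157834 184.53333165] [457.13462904  61.03999294]
```

Request:
{"op": "move_arm", "data": {
  "rows": [
    {"delta_pos": [0.1, -0.4, -2], "delta_rot": [0, 0, 0], "hand": 1.8},
    {"delta_pos": [0, 0, -2.5], "delta_rot": [0, 0, 0], "hand": 1.8},
    {"delta_pos": [0, 0, -2], "delta_rot": [0, 0, 0], "hand": 1.8},
    {"delta_pos": [0, 0, -1], "delta_rot": [0, 0, 0], "hand": 1.8},
    {"delta_pos": [0, 0, -0.5], "delta_rot": [0, 0, 0], "hand": 1.8},
    {"delta_pos": [0, 0, 0], "delta_rot": [0, 0, 0], "hand": 1.8},
    {"delta_pos": [0, 0, 0], "delta_rot": [0, 0, 0], "hand": 1.8},
    {"delta_pos": [0, 0, 0], "delta_rot": [0, 0, 0], "hand": 1.8},
    {"delta_pos": [0, 0, 0], "delta_rot": [0, 0, 0], "hand": 1.8},
    {"delta_pos": [0, 0, 0], "delta_rot": [0, 0, 0], "hand": 1.8}
  ]
}}

```text
t: 6.35
eef_pos: [0.6369, 0.0123, 0.0653]
ee_rot: [-3.141, 0.0, -1.495]
force: [0.3, 0.5, -0.8]
width: 0.022
```

Request:
{"op": "move_arm", "data": {
  "rows": [
    {"delta_pos": [0, -0.4, -0.25], "delta_rot": [0, 0, 0], "hand": 1.8},
    {"delta_pos": [0, 0, -0.2], "delta_rot": [0, 0, 0], "hand": 1.8},
    {"delta_pos": [0, 0, 0], "delta_rot": [0, 0, 0], "hand": 1.8},
    {"delta_pos": [0, 0, 0], "delta_rot": [0, 0, 0], "hand": 1.8},
    {"delta_pos": [-0.4, -0.03, 0], "delta_rot": [0, 0, 0], "hand": 1.8},
    {"delta_pos": [-0.8, -0.06, 0], "delta_rot": [0, 0, 0], "hand": 1.8},
    {"delta_pos": [-1, -0.08, 0], "delta_rot": [0, 0, 0], "hand": 1.8},
    {"delta_pos": [-1, -0.08, 0], "delta_rot": [0, 0, 0], "hand": 1.8},
    {"delta_pos": [-1, -0.08, 0], "delta_rot": [0, 0, 0], "hand": 1.8},
    {"delta_pos": [-1, -0.08, 0], "delta_rot": [0, 0, 0], "hand": 1.8}
  ]
}}

```text
t: 7.35
eef_pos: [0.5836, 0.0041, 0.0604]
ee_rot: [-3.142, 0.0, -1.495]
force: [0.2, 0.1, -1.7]
width: 0.0221
```

```bash
python3 - <<'E'
from h import *
t=grab_frame("top")
s=grab_frame("side")
st=get_state();print(st["eef_pos"],st["ee_rot"],st["force"])
crop(t,220,110,340,230,5,"pics/t4.png")
crop(s,190,130,320,230,6,"pics/s4.png")
E
```

```text
[0.58304697 0.0039853  0.06043349] [ 3.14099393e+00  1.20392041e-04 -1.49461683e+00] [ 0.66767541  0.15387715 -1.53777842]
```

View pics/s4.png

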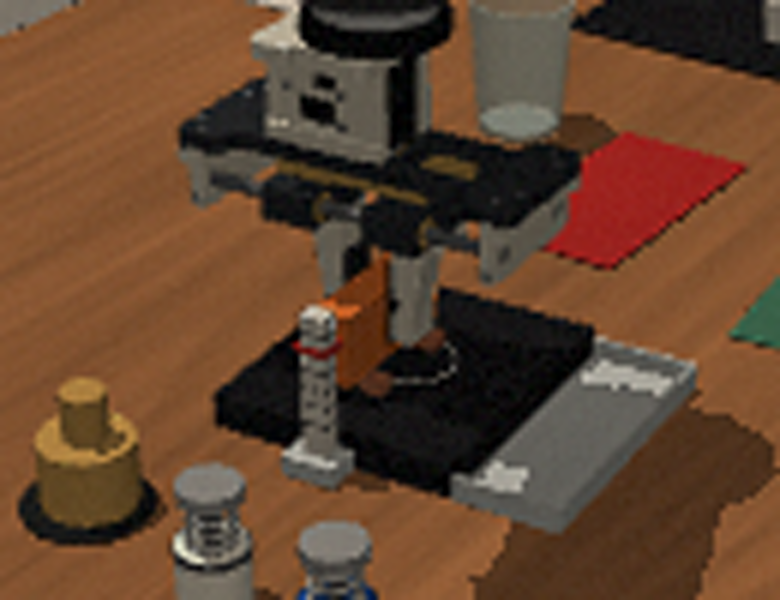

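View pics/t4.png

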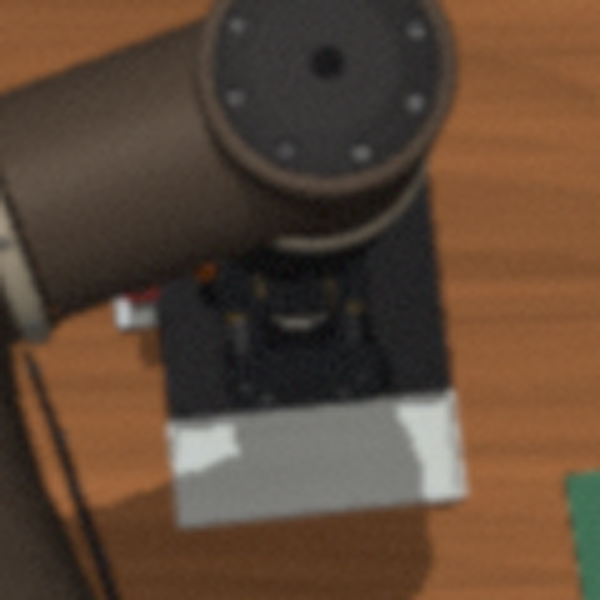

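Both chips are riding ahead of the lip at side crop (378,382) and (433,342), with the finger well above them. Continuing over the edge.

Request:
{"op": "move_arm", "data": {
  "rows": [
    {"delta_pos": [-0.7, -0.05, 0], "delta_rot": [0, 0, 0], "hand": 1.8},
    {"delta_pos": [-1, -0.08, 0], "delta_rot": [0, 0, 0], "hand": 1.8},
    {"delta_pos": [-1, -0.08, 0], "delta_rot": [0, 0, 0], "hand": 1.8},
    {"delta_pos": [-1, -0.08, 0], "delta_rot": [0, 0, 0], "hand": 1.8},
    {"delta_pos": [-1, -0.08, 0], "delta_rot": [0, 0, 0], "hand": 1.8},
    {"delta_pos": [-1, -0.08, 0], "delta_rot": [0, 0, 0], "hand": 1.8},
    {"delta_pos": [-1, -0.08, 0], "delta_rot": [0, 0, 0], "hand": 1.8},
    {"delta_pos": [-1, -0.08, 0], "delta_rot": [0, 0, 0], "hand": 1.8},
    {"delta_pos": [-0.8, -0.06, 0], "delta_rot": [0, 0, 0], "hand": 1.8},
    {"delta_pos": [0, 0, 0], "delta_rot": [0, 0, 0], "hand": 1.8}
  ]
}}

```text
t: 8.45
eef_pos: [0.4984, -0.0027, 0.0603]
ee_rot: [3.141, 0.0, -1.495]
force: [0.5, -0.0, -0.7]
width: 0.0222
```

```bash
python3 - <<'E'
from h import *
s=grab_frame("side")
st=get_state();print(st["eef_pos"],st["ee_rot"],st["force"])
crop(s,190,130,320,230,6,"pics/s5.png")
E
```

```text
[ 0.49938285 -0.0025368   0.06042587] [-3.14133949e+00  2.53520623e-05 -1.49425805e+00] [-0.04022161  0.61633766 -0.86018821]
```

View pics/s5.png

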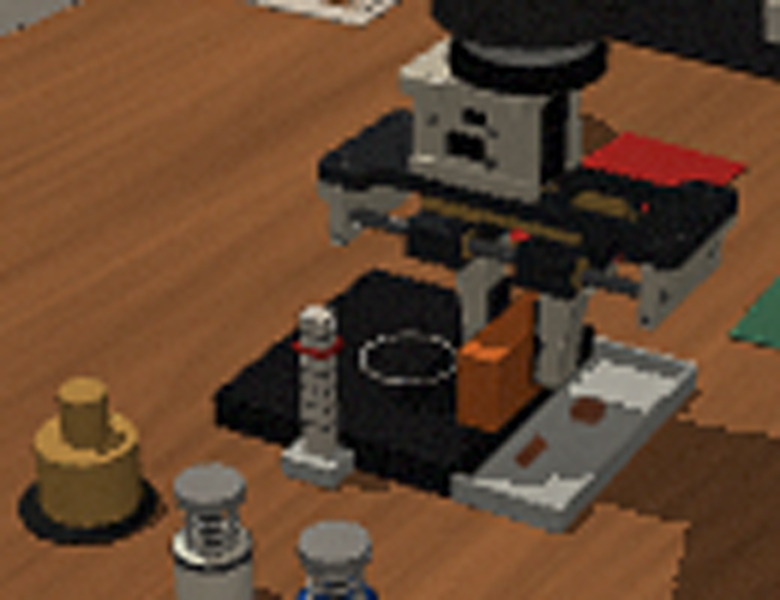

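Both chips lie in the trough at crop (532,452) and (588,408), and the plate is clear. Returning the scraper to its old place.

Request:
{"op": "move_arm", "data": {
  "rows": [
    {"delta_pos": [0, 0, 3], "delta_rot": [0, 0, 0], "hand": 1.8},
    {"delta_pos": [0, 0, 4], "delta_rot": [0, 0, 0], "hand": 1.8},
    {"delta_pos": [2, 3.5, 2], "delta_rot": [0, 0, 0], "hand": 1.8},
    {"delta_pos": [2, 4, 0], "delta_rot": [0, 0, 0], "hand": 1.8},
    {"delta_pos": [2, 4, 0], "delta_rot": [0, 0, 0], "hand": 1.8},
    {"delta_pos": [2, 4, 0], "delta_rot": [0, 0, 0], "hand": 1.8},
    {"delta_pos": [2, 4, 0], "delta_rot": [0, 0, 0], "hand": 1.8},
    {"delta_pos": [2, 4, 0], "delta_rot": [0, 0, 0], "hand": 1.8},
    {"delta_pos": [2, 4, 0], "delta_rot": [0, 0, 0], "hand": 1.8},
    {"delta_pos": [1, 1.5, 0], "delta_rot": [0, 0, 0], "hand": 1.8}
  ]
}}

```text
t: 9.5
eef_pos: [0.6512, 0.2912, 0.1492]
ee_rot: [-3.141, -0.0, -1.492]
force: [-1.5, -1.3, -1.1]
width: 0.022
```

Request:
{"op": "move_arm", "data": {
  "rows": [
    {"delta_pos": [0, 0, -2], "delta_rot": [0, 0, 0], "hand": 1.8},
    {"delta_pos": [0, 0, -3], "delta_rot": [0, 0, 0], "hand": 1.8},
    {"delta_pos": [0, 0, -3], "delta_rot": [0, 0, 0], "hand": 1.8},
    {"delta_pos": [0, 0, -1.5], "delta_rot": [0, 0, 0], "hand": 1.8},
    {"delta_pos": [0, 0, -0.8], "delta_rot": [0, 0, 0], "hand": 1.8},
    {"delta_pos": [0, 0, 0], "delta_rot": [0, 0, 0], "hand": 1.8},
    {"delta_pos": [0, 0, 0], "delta_rot": [0, 0, 0], "hand": 1.8},
    {"delta_pos": [0, 0, 0], "delta_rot": [0, 0, 0], "hand": 1.8},
    {"delta_pos": [0, 0, 0], "delta_rot": [0, 0, 0], "hand": 1.8},
    {"delta_pos": [0, 0, 0], "delta_rot": [0, 0, 0], "hand": 1.8}
  ]
}}

```text
t: 10.5
eef_pos: [0.65, 0.2877, 0.0482]
ee_rot: [-3.14, 0.001, -1.495]
force: [0.3, 0.2, -1.3]
width: 0.0219
```

Request:
{"op": "move_arm", "data": {
  "rows": [
    {"delta_pos": [0, 0, -0.4], "delta_rot": [0, 0, 0], "hand": 1.8},
    {"delta_pos": [0, 0, -0.3], "delta_rot": [0, 0, 0], "hand": 1.8},
    {"delta_pos": [0, 0, -0.08], "delta_rot": [0, 0, 0], "hand": 1.8},
    {"delta_pos": [0, 0, 0], "delta_rot": [0, 0, 0], "hand": 1.8},
    {"delta_pos": [0, 0, 0], "delta_rot": [0, 0, 0], "hand": 3},
    {"delta_pos": [0, 0, 0], "delta_rot": [0, 0, 0], "hand": 5},
    {"delta_pos": [0, 0, 0], "delta_rot": [0, 0, 0], "hand": 5.6},
    {"delta_pos": [0, 0, 0], "delta_rot": [0, 0, 0], "hand": 5.6},
    {"delta_pos": [0, 0, 3], "delta_rot": [0, 0, 0], "hand": 5.6},
    {"delta_pos": [0, 0, 4], "delta_rot": [0, 0, 0], "hand": 5.6}
  ]
}}

```text
t: 11.5
eef_pos: [0.6483, 0.2865, 0.1073]
ee_rot: [3.137, -0.003, -1.495]
force: [0.6, -0.6, 0.1]
width: 0.0558
```

Request:
{"op": "move_arm", "data": {
  "rows": [
    {"delta_pos": [0, 0, 4], "delta_rot": [0, 0, 3], "hand": 5.6},
    {"delta_pos": [-2, -1.5, 1], "delta_rot": [0, 0, 5], "hand": 5.6},
    {"delta_pos": [-3, -2.3, 0], "delta_rot": [0, 0, 6], "hand": 5.6},
    {"delta_pos": [-3, -2.3, 0], "delta_rot": [0, 0, 6], "hand": 5.6},
    {"delta_pos": [-2, -1.7, 0], "delta_rot": [0, 0, 5], "hand": 5.6},
    {"delta_pos": [-1.8, -1, 0], "delta_rot": [0, 0, 5], "hand": 5.6},
    {"delta_pos": [0, 0, 0], "delta_rot": [0, 0, 0], "hand": 5.6},
    {"delta_pos": [0, 0, 0], "delta_rot": [0, 0, 0], "hand": 5.6},
    {"delta_pos": [0, 0, 0], "delta_rot": [0, 0, 0], "hand": 5.6},
    {"delta_pos": [0, 0, 0], "delta_rot": [0, 0, 0], "hand": 5.6}
  ]
}}

```text
t: 12.5
eef_pos: [0.5322, 0.1999, 0.1592]
ee_rot: [3.141, -0.0, -0.972]
force: [0.3, -0.2, -1.3]
width: 0.0557
```

```bash
python3 - <<'E'
from h import *
s=grab_frame("side")
st=get_state();print(st["eef_pos"],st["ee_rot"],st["force"])
crop(s,130,130,330,310,3.3,"pics/s6.png")
E
```

```text
[0.53210089 0.19976869 0.15906829] [ 3.14114650e+00 -6.78263419e-05 -9.71548404e-01] [-0.30725543 -0.48244881  0.07616992]
```

View pics/s6.png

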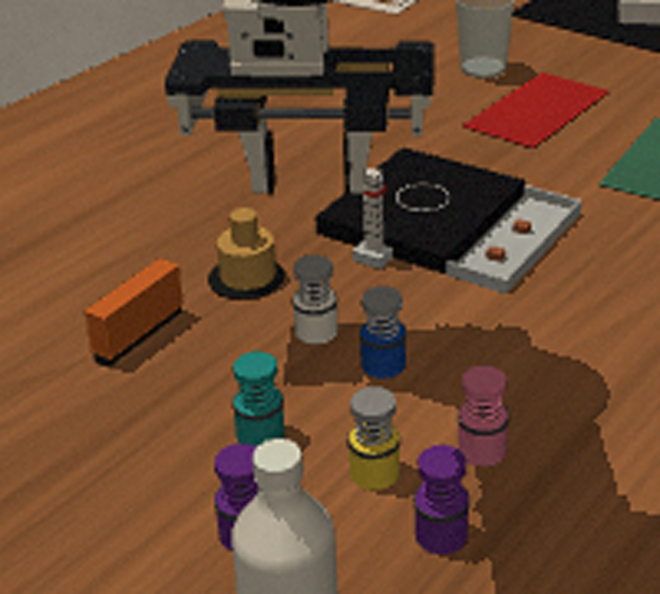

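The scraper stands at crop (135,315), the chips are in the trough and the springs have not moved. The white spring is straight below the gripper.

Request:
{"op": "move_arm", "data": {
  "force": 20,
  "rows": [
    {"delta_pos": [-0.1, -0.1, -3], "delta_rot": [0, 0, 0], "hand": 5.6},
    {"delta_pos": [0, 0, -3.5], "delta_rot": [0, 0, 0], "hand": 5.6},
    {"delta_pos": [0, 0, -3], "delta_rot": [0, 0, 0], "hand": 5.6},
    {"delta_pos": [0, 0, -2], "delta_rot": [0, 0, 0], "hand": 5.6},
    {"delta_pos": [0, 0, -1], "delta_rot": [0, 0, 0], "hand": 5.6},
    {"delta_pos": [0, 0, -0.5], "delta_rot": [0, 0, 0], "hand": 5.6},
    {"delta_pos": [0, 0, 0], "delta_rot": [0, 0, 0], "hand": 5.6},
    {"delta_pos": [0, 0, 0], "delta_rot": [0, 0, 0], "hand": 5.6},
    {"delta_pos": [0, 0, 0], "delta_rot": [0, 0, 0], "hand": 5.6},
    {"delta_pos": [0, 0, 0], "delta_rot": [0, 0, 0], "hand": 5.6}
  ]
}}

```text
t: 13.55
eef_pos: [0.5311, 0.1988, 0.0303]
ee_rot: [-3.14, 0.0, -0.971]
force: [-0.2, 0.1, 0.4]
width: 0.0564
```

Request:
{"op": "move_arm", "data": {
  "force": 20,
  "rows": [
    {"delta_pos": [0, 0, 0], "delta_rot": [0, 0, 0], "hand": 5},
    {"delta_pos": [0, 0, 0], "delta_rot": [0, 0, 0], "hand": 4.4},
    {"delta_pos": [0, 0, 0], "delta_rot": [0, 0, 0], "hand": 4},
    {"delta_pos": [0, 0, 0], "delta_rot": [0, 0, 0], "hand": 3.7},
    {"delta_pos": [0, 0, 0], "delta_rot": [0, 0, 0], "hand": 3.3},
    {"delta_pos": [0, 0, 0], "delta_rot": [0, 0, 0], "hand": 3.2},
    {"delta_pos": [0, 0, 0], "delta_rot": [0, 0, 0], "hand": 3.2},
    {"delta_pos": [0, 0, 0], "delta_rot": [0, 0, 0], "hand": 3.2},
    {"delta_pos": [0, 0, 0], "delta_rot": [0, 0, 0], "hand": 3.2},
    {"delta_pos": [0, 0, 0], "delta_rot": [0, 0, 0], "hand": 3.2}
  ]
}}

```text
t: 14.55
eef_pos: [0.5309, 0.1986, 0.0296]
ee_rot: [-3.141, 0.0, -0.971]
force: [1.1, 1.5, 1.4]
width: 0.0357
```

Request:
{"op": "move_arm", "data": {
  "rows": [
    {"delta_pos": [0, 0, 3], "delta_rot": [0, 0, 0], "hand": 3.2},
    {"delta_pos": [0, 0, 4], "delta_rot": [0, 0, 0], "hand": 3.2},
    {"delta_pos": [0, -2, 4], "delta_rot": [0, 0, -3], "hand": 3.2},
    {"delta_pos": [0.6, -3, 0], "delta_rot": [0, 0, -5], "hand": 3.2},
    {"delta_pos": [0.7, -3.5, 0], "delta_rot": [0, 0, -5], "hand": 3.2},
    {"delta_pos": [0.7, -3.5, 0], "delta_rot": [0, 0, -5], "hand": 3.2},
    {"delta_pos": [0.7, -3.5, 0], "delta_rot": [0, 0, -5], "hand": 3.2},
    {"delta_pos": [0.6, -3, 0], "delta_rot": [0, 0, -5], "hand": 3.2},
    {"delta_pos": [0.5, -2, 0], "delta_rot": [0, 0, -2], "hand": 3.2},
    {"delta_pos": [0, 0, 0], "delta_rot": [0, 0, 0], "hand": 3.2}
  ]
}}

```text
t: 15.55
eef_pos: [0.5678, -0.009, 0.1386]
ee_rot: [3.139, -0.0, -1.499]
force: [-0.4, -0.1, -0.8]
width: 0.0355
```

Request:
{"op": "move_arm", "data": {
  "rows": [
    {"delta_pos": [0, 0, -2], "delta_rot": [0, 0, 0], "hand": 3.2},
    {"delta_pos": [0, 0, -2.5], "delta_rot": [0, 0, 0], "hand": 3.2},
    {"delta_pos": [0, 0, -2], "delta_rot": [0, 0, 0], "hand": 3.2},
    {"delta_pos": [0, 0, -1], "delta_rot": [0, 0, 0], "hand": 3.2},
    {"delta_pos": [0, 0, 0], "delta_rot": [0, 0, 0], "hand": 3.2},
    {"delta_pos": [0, 0, 0], "delta_rot": [0, 0, 0], "hand": 3.2},
    {"delta_pos": [0, 0, 0], "delta_rot": [0, 0, 0], "hand": 3.2},
    {"delta_pos": [0, 0, 0], "delta_rot": [0, 0, 0], "hand": 3.2},
    {"delta_pos": [0, 0, 0], "delta_rot": [0, 0, 0], "hand": 3.2},
    {"delta_pos": [0, 0, 0], "delta_rot": [0, 0, 0], "hand": 3.2}
  ]
}}

```text
t: 16.55
eef_pos: [0.5688, -0.0065, 0.0649]
ee_rot: [-3.141, 0.0, -1.495]
force: [0.2, -0.1, -0.6]
width: 0.0355
```

Request:
{"op": "move_arm", "data": {
  "rows": [
    {"delta_pos": [0, 0, -0.6], "delta_rot": [0, 0, 0], "hand": 3.2},
    {"delta_pos": [0, 0, -0.5], "delta_rot": [0, 0, 0], "hand": 3.2},
    {"delta_pos": [0, 0, -0.3], "delta_rot": [0, 0, 0], "hand": 3.2},
    {"delta_pos": [0, 0, -0.1], "delta_rot": [0, 0, 0], "hand": 3.2},
    {"delta_pos": [0, 0, 0], "delta_rot": [0, 0, 0], "hand": 3.2},
    {"delta_pos": [0, 0, 0], "delta_rot": [0, 0, 0], "hand": 4},
    {"delta_pos": [0, 0, 0], "delta_rot": [0, 0, 0], "hand": 5},
    {"delta_pos": [0, 0, 0], "delta_rot": [0, 0, 0], "hand": 6},
    {"delta_pos": [0, 0, 0], "delta_rot": [0, 0, 0], "hand": 6},
    {"delta_pos": [0, 0, 0], "delta_rot": [0, 0, 0], "hand": 6}
  ]
}}

```text
t: 17.55
eef_pos: [0.5687, -0.0066, 0.0493]
ee_rot: [3.141, -0.0, -1.495]
force: [1.0, 0.4, 0.0]
width: 0.0591
```

Request:
{"op": "move_arm", "data": {
  "rows": [
    {"delta_pos": [0, 0, 3], "delta_rot": [0, 0, 0], "hand": 6},
    {"delta_pos": [0, 0, 4], "delta_rot": [0, 0, 0], "hand": 6},
    {"delta_pos": [0, 2, 4], "delta_rot": [0, 0, 0], "hand": 6},
    {"delta_pos": [1, 4, 0], "delta_rot": [0, 0, 0], "hand": 6},
    {"delta_pos": [1.5, 4, 0], "delta_rot": [0, 0, 0], "hand": 6},
    {"delta_pos": [1.5, 4, 0], "delta_rot": [0, 0, 0], "hand": 6},
    {"delta_pos": [1.5, 3, 0], "delta_rot": [0, 0, 0], "hand": 6},
    {"delta_pos": [1, 0.6, 0], "delta_rot": [0, 0, 0], "hand": 6},
    {"delta_pos": [0, 0, 0], "delta_rot": [0, 0, 0], "hand": 6},
    {"delta_pos": [0, 0, 0], "delta_rot": [0, 0, 0], "hand": 6}
  ]
}}

```text
t: 18.55
eef_pos: [0.6332, 0.1688, 0.1589]
ee_rot: [3.14, -0.0, -1.495]
force: [-0.1, -0.1, -0.2]
width: 0.0595
```

```bash
python3 - <<'E'
from h import *
s=grab_frame("side");t=grab_frame("top")
st=get_state();print(st["eef_pos"],st["ee_rot"],st["force"])
crop(s,180,130,320,240,5,"pics/s7.png")
crop(t,180,110,330,220,5,"pics/t7.png")
E
```

```text
[0.63314185 0.16834426 0.15937457] [ 3.14107472e+00 -1.42298328e-04 -1.49558534e+00] [-0.36392384 -0.4544381  -0.75862786]
```

View pics/s7.png

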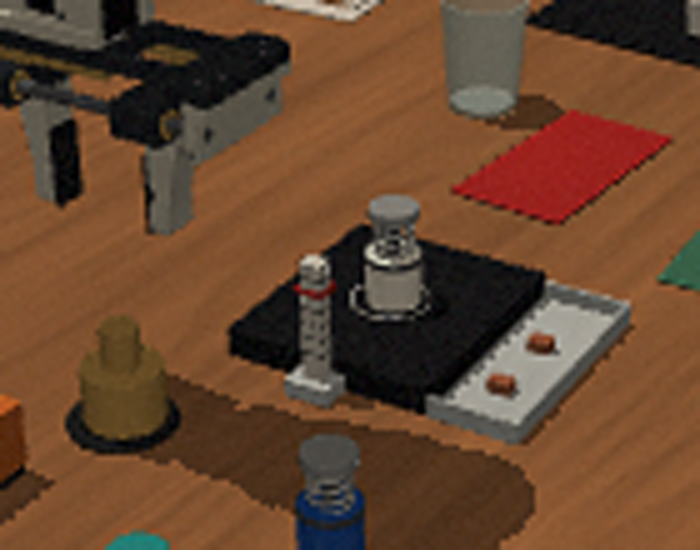

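View pics/t7.png

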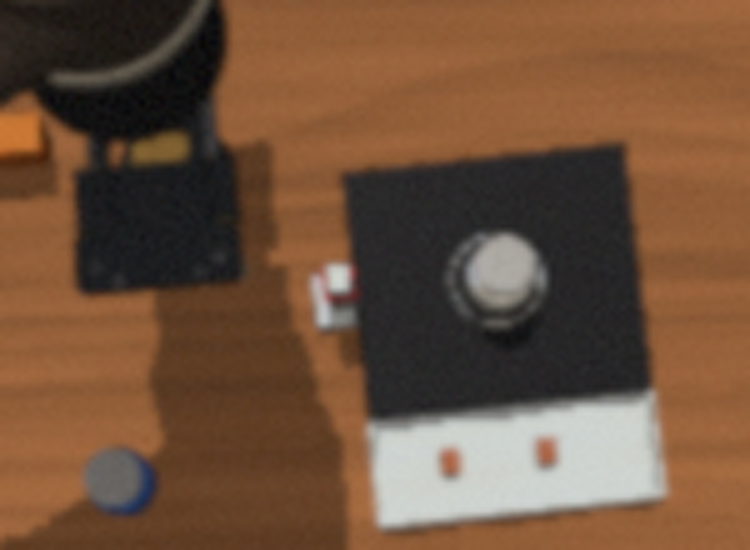

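The white spring stands inside the ring, at side crop (393,260) and top crop (498,272). Chips are still in the trough. Next is the weight.

Request:
{"op": "move_arm", "data": {
  "force": 40,
  "rows": [
    {"delta_pos": [0, 0.1, -3], "delta_rot": [0, 0, 0], "hand": 4.6},
    {"delta_pos": [0, 0, -3], "delta_rot": [0, 0, 0], "hand": 4.6},
    {"delta_pos": [0, 0, -2], "delta_rot": [0, 0, 0], "hand": 4.6},
    {"delta_pos": [0, 0, -1], "delta_rot": [0, 0, 0], "hand": 4.6},
    {"delta_pos": [0, 0, 0], "delta_rot": [0, 0, 0], "hand": 4.6},
    {"delta_pos": [0, 0, 0], "delta_rot": [0, 0, 0], "hand": 4.6},
    {"delta_pos": [0, 0, 0], "delta_rot": [0, 0, 0], "hand": 4.6},
    {"delta_pos": [0, 0, 0], "delta_rot": [0, 0, 0], "hand": 4.6},
    {"delta_pos": [0, 0, 0], "delta_rot": [0, 0, 0], "hand": 4.6},
    {"delta_pos": [0, 0, 0], "delta_rot": [0, 0, 0], "hand": 4.6}
  ]
}}

```text
t: 19.65
eef_pos: [0.6338, 0.1706, 0.0699]
ee_rot: [-3.141, 0.0, -1.494]
force: [0.7, 0.3, 0.2]
width: 0.0463
```

Request:
{"op": "move_arm", "data": {
  "rows": [
    {"delta_pos": [0, 0, -0.4], "delta_rot": [0, 0, 0], "hand": 4.6},
    {"delta_pos": [0, 0, -0.25], "delta_rot": [0, 0, 0], "hand": 4.6},
    {"delta_pos": [0, 0, 0], "delta_rot": [0, 0, 0], "hand": 3.8},
    {"delta_pos": [0, 0, 0], "delta_rot": [0, 0, 0], "hand": 3},
    {"delta_pos": [0, 0, 0], "delta_rot": [0, 0, 0], "hand": 2.5},
    {"delta_pos": [0, 0, 0], "delta_rot": [0, 0, 0], "hand": 2},
    {"delta_pos": [0, 0, 0], "delta_rot": [0, 0, 0], "hand": 2},
    {"delta_pos": [0, 0, 0], "delta_rot": [0, 0, 0], "hand": 2},
    {"delta_pos": [0, 0, 0], "delta_rot": [0, 0, 0], "hand": 2},
    {"delta_pos": [0, 0, 0], "delta_rot": [0, 0, 0], "hand": 2}
  ]
}}

```text
t: 20.65
eef_pos: [0.6342, 0.1707, 0.0632]
ee_rot: [-3.14, 0.0, -1.494]
force: [4.1, 0.8, 0.4]
width: 0.0231
```

Request:
{"op": "move_arm", "data": {
  "rows": [
    {"delta_pos": [0, 0, 2], "delta_rot": [0, 0, 0], "hand": 2},
    {"delta_pos": [0, 0, 3.5], "delta_rot": [0, 0, 0], "hand": 2},
    {"delta_pos": [0, 0, 4], "delta_rot": [0, 0, 0], "hand": 2},
    {"delta_pos": [-1, -2.5, 3], "delta_rot": [0, 0, 0], "hand": 2},
    {"delta_pos": [-1.2, -3.5, 0], "delta_rot": [0, 0, 0], "hand": 2},
    {"delta_pos": [-1.2, -3.5, 0], "delta_rot": [0, 0, 0], "hand": 2},
    {"delta_pos": [-1.2, -3.5, 0], "delta_rot": [0, 0, 0], "hand": 2},
    {"delta_pos": [-1.1, -3, 0], "delta_rot": [0, 0, 0], "hand": 2},
    {"delta_pos": [-0.8, -1.7, 0], "delta_rot": [0, 0, 0], "hand": 2},
    {"delta_pos": [0, 0, 0], "delta_rot": [0, 0, 0], "hand": 2}
  ]
}}

```text
t: 21.65
eef_pos: [0.5658, -0.0087, 0.1867]
ee_rot: [3.137, 0.0, -1.497]
force: [-0.1, 1.2, -5.8]
width: 0.0228
```

Request:
{"op": "move_arm", "data": {
  "rows": [
    {"delta_pos": [0, 0, -1.5], "delta_rot": [0, 0, 0], "hand": 2},
    {"delta_pos": [0, 0, -1], "delta_rot": [0, 0, 0], "hand": 2},
    {"delta_pos": [0, 0, 0], "delta_rot": [0, 0, 0], "hand": 2},
    {"delta_pos": [0, 0, 0], "delta_rot": [0, 0, 0], "hand": 2},
    {"delta_pos": [0, 0, 0], "delta_rot": [0, 0, 0], "hand": 2},
    {"delta_pos": [0, 0, 0], "delta_rot": [0, 0, 0], "hand": 2},
    {"delta_pos": [0, 0, 0], "delta_rot": [0, 0, 0], "hand": 2},
    {"delta_pos": [0, 0, 0], "delta_rot": [0, 0, 0], "hand": 2},
    {"delta_pos": [0, 0, 0], "delta_rot": [0, 0, 0], "hand": 2},
    {"delta_pos": [0, 0, 0], "delta_rot": [0, 0, 0], "hand": 2}
  ]
}}

```text
t: 22.65
eef_pos: [0.5687, -0.0066, 0.163]
ee_rot: [-3.141, -0.0, -1.495]
force: [0.3, -0.4, -5.6]
width: 0.0227
```

```bash
python3 - <<'E'
from h import *
s=grab_frame("side")
st=get_state();print(st["eef_pos"],st["ee_rot"],st["force"])
crop(s,200,110,300,210,6,"pics/s8.png")
E
```

```text
[ 0.56865512 -0.00658795  0.16297757] [-3.14153840e+00  2.58198047e-05 -1.49471694e+00] [ 0.83428472 -0.75388878 -6.3677996 ]
```

View pics/s8.png

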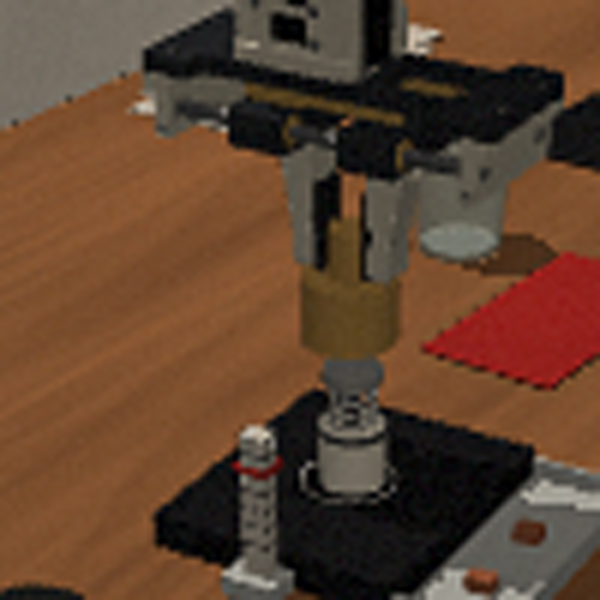

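The weight hangs upright and centred over the cap, with 6 N on the wrist. Lowering it in small steps.

Request:
{"op": "move_arm", "data": {
  "rows": [
    {"delta_pos": [0, 0, -0.7], "delta_rot": [0, 0, 0], "hand": 2},
    {"delta_pos": [0, 0, -0.5], "delta_rot": [0, 0, 0], "hand": 2},
    {"delta_pos": [0, 0, -0.3], "delta_rot": [0, 0, 0], "hand": 2},
    {"delta_pos": [0, 0, -0.3], "delta_rot": [0, 0, 0], "hand": 2},
    {"delta_pos": [0, 0, -0.3], "delta_rot": [0, 0, 0], "hand": 2},
    {"delta_pos": [0, 0, -0.2], "delta_rot": [0, 0, 0], "hand": 2},
    {"delta_pos": [0, 0, 0], "delta_rot": [0, 0, 0], "hand": 2},
    {"delta_pos": [0, 0, 0], "delta_rot": [0, 0, 0], "hand": 2},
    {"delta_pos": [0, 0, 0], "delta_rot": [0, 0, 0], "hand": 2},
    {"delta_pos": [0, 0, 0], "delta_rot": [0, 0, 0], "hand": 2}
  ]
}}

```text
t: 23.7
eef_pos: [0.5687, -0.0066, 0.1402]
ee_rot: [-3.141, 0.0, -1.495]
force: [-1.8, -0.3, -1.7]
width: 0.023
```

```bash
python3 - <<'E'
from h import *
s=grab_frame("side")
st=get_state();print(st["eef_pos"],st["ee_rot"],st["force"])
crop(s,200,110,300,210,6,"pics/s9.png")
E
```

```text
[ 0.56866626 -0.00656555  0.14006565] [-3.14148974e+00 -1.29506752e-05 -1.49459843e+00] [-1.64295087 -0.59929302 -1.7475169 ]
```

Request:
{"op": "move_arm", "data": {
  "rows": [
    {"delta_pos": [0, 0, -0.2], "delta_rot": [0, 0, 0], "hand": 2},
    {"delta_pos": [0, 0, 0], "delta_rot": [0, 0, 0], "hand": 2},
    {"delta_pos": [0, 0, 0], "delta_rot": [0, 0, 0], "hand": 3},
    {"delta_pos": [0, 0, 0], "delta_rot": [0, 0, 0], "hand": 4},
    {"delta_pos": [0, 0, 0], "delta_rot": [0, 0, 0], "hand": 4.6},
    {"delta_pos": [0, 0, 0], "delta_rot": [0, 0, 0], "hand": 4.6},
    {"delta_pos": [0, 0, 2], "delta_rot": [0, 0, 0], "hand": 4.6},
    {"delta_pos": [0, 0, 3], "delta_rot": [0, 0, 0], "hand": 4.6},
    {"delta_pos": [0, 0, 2], "delta_rot": [0, 0, 0], "hand": 4.6},
    {"delta_pos": [0, 0, 0], "delta_rot": [0, 0, 0], "hand": 4.6}
  ]
}}

```text
t: 24.75
eef_pos: [0.5706, -0.0062, 0.2113]
ee_rot: [-3.136, 0.001, -1.494]
force: [0.5, -0.4, -0.5]
width: 0.0461
```

Request:
{"op": "move_arm", "data": {
  "rows": [
    {"delta_pos": [0, 0, 0], "delta_rot": [0, 0, 0], "hand": 4.6},
    {"delta_pos": [0, 0, 0], "delta_rot": [0, 0, 0], "hand": 4.6},
    {"delta_pos": [0, 0, 0], "delta_rot": [0, 0, 0], "hand": 4.6},
    {"delta_pos": [0, 0, 0], "delta_rot": [0, 0, 0], "hand": 4.6},
    {"delta_pos": [0, 0, 0], "delta_rot": [0, 0, 0], "hand": 4.6},
    {"delta_pos": [0, 0, 0], "delta_rot": [0, 0, 0], "hand": 4.6},
    {"delta_pos": [0, 0, 0], "delta_rot": [0, 0, 0], "hand": 4.6},
    {"delta_pos": [0, 0, 0], "delta_rot": [0, 0, 0], "hand": 4.6},
    {"delta_pos": [0, 0, 0], "delta_rot": [0, 0, 0], "hand": 4.6},
    {"delta_pos": [0, 0, 0], "delta_rot": [0, 0, 0], "hand": 4.6}
  ]
}}

```text
t: 25.75
eef_pos: [0.5687, -0.0066, 0.208]
ee_rot: [-3.142, 0.0, -1.495]
force: [0.2, 0.6, -0.4]
width: 0.0463
```

```bash
python3 - <<'E'
from h import *
s=grab_frame("side")
st=get_state();print(st["eef_pos"],st["ee_rot"],st["force"])
crop(s,200,110,300,210,6,"pics/s10.png")
a=np.array([.5687,-.0066])
for h in (.0775,.0655):
    q=p("side",[*a,h]);q2=p("side",[*a,h+.036]);print(h,(q-[200,110]+.5)*6,(q2-[200,110]+.5)*6)
E
```

```text
[ 0.56864372 -0.00656409  0.2079465 ] [-3.14155574e+00  4.44016873e-05 -1.49466506e+00] [0.079092   0.15026675 0.39151888]
0.0775 [347.07029947 382.56380657] [346.88309181 319.46067003]
0.0655 [347.13147284 403.18385829] [346.94611817 340.70531881]
```

View pics/s10.png

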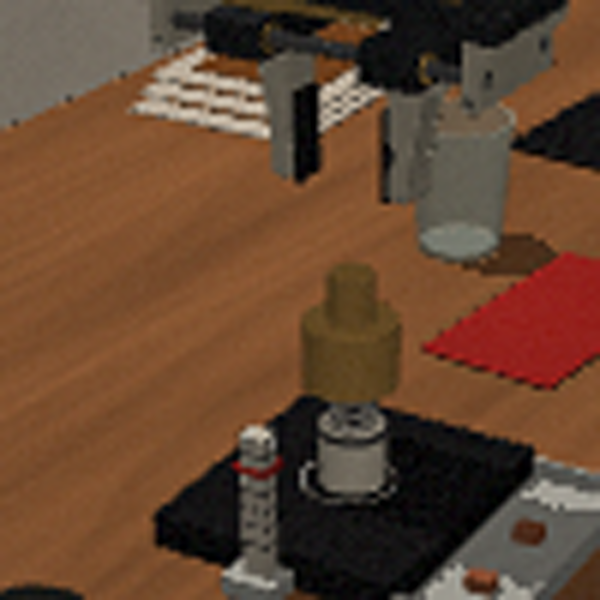

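The loaded body top is at side crop (350,320). Prediction is 319 for good and 341 for weak, and the force slope of about 0.69 N/mm agrees. White is good, so the weight goes back to its pad.

Request:
{"op": "move_arm", "data": {
  "rows": [
    {"delta_pos": [0, 0, -2.5], "delta_rot": [0, 0, 0], "hand": 4.6},
    {"delta_pos": [0, 0, -2.5], "delta_rot": [0, 0, 0], "hand": 4.6},
    {"delta_pos": [0, 0, -1.3], "delta_rot": [0, 0, 0], "hand": 4.6},
    {"delta_pos": [0, 0, -0.6], "delta_rot": [0, 0, 0], "hand": 4.6},
    {"delta_pos": [0, 0, 0], "delta_rot": [0, 0, 0], "hand": 4.6},
    {"delta_pos": [0, 0, 0], "delta_rot": [0, 0, 0], "hand": 3.5},
    {"delta_pos": [0, 0, 0], "delta_rot": [0, 0, 0], "hand": 2.6},
    {"delta_pos": [0, 0, 0], "delta_rot": [0, 0, 0], "hand": 2},
    {"delta_pos": [0, 0, 0], "delta_rot": [0, 0, 0], "hand": 2},
    {"delta_pos": [0, 0, 0], "delta_rot": [0, 0, 0], "hand": 2}
  ]
}}

```text
t: 26.8
eef_pos: [0.5688, -0.0065, 0.1393]
ee_rot: [-3.141, 0.0, -1.495]
force: [0.0, -0.2, 0.9]
width: 0.0233
```

Request:
{"op": "move_arm", "data": {
  "rows": [
    {"delta_pos": [0, 0, 0], "delta_rot": [0, 0, 0], "hand": 2},
    {"delta_pos": [0, 0, 1.5], "delta_rot": [0, 0, 0], "hand": 2},
    {"delta_pos": [0, 0, 3], "delta_rot": [0, 0, 0], "hand": 2},
    {"delta_pos": [1, 2.5, 1], "delta_rot": [0, 0, 0], "hand": 2},
    {"delta_pos": [1.2, 3.5, 0], "delta_rot": [0, 0, 0], "hand": 2},
    {"delta_pos": [1.2, 3.5, 0], "delta_rot": [0, 0, 0], "hand": 2},
    {"delta_pos": [1.2, 3.5, 0], "delta_rot": [0, 0, 0], "hand": 2},
    {"delta_pos": [1.1, 3, 0], "delta_rot": [0, 0, 0], "hand": 2},
    {"delta_pos": [0.8, 1.7, 0], "delta_rot": [0, 0, 0], "hand": 2},
    {"delta_pos": [0, 0, 0], "delta_rot": [0, 0, 0], "hand": 2}
  ]
}}

```text
t: 27.8
eef_pos: [0.6338, 0.1725, 0.1922]
ee_rot: [3.14, -0.0, -1.493]
force: [0.3, -0.1, -6.7]
width: 0.0232
```

Request:
{"op": "move_arm", "data": {
  "rows": [
    {"delta_pos": [0, 0, -2.5], "delta_rot": [0, 0, 0], "hand": 2},
    {"delta_pos": [0, 0, -3.5], "delta_rot": [0, 0, 0], "hand": 2},
    {"delta_pos": [0, 0, -3], "delta_rot": [0, 0, 0], "hand": 2},
    {"delta_pos": [0, 0, -2], "delta_rot": [0, 0, 0], "hand": 2},
    {"delta_pos": [0, 0, -0.7], "delta_rot": [0, 0, 0], "hand": 2},
    {"delta_pos": [0, 0, 0], "delta_rot": [0, 0, 0], "hand": 2},
    {"delta_pos": [0, 0, 0], "delta_rot": [0, 0, 0], "hand": 2},
    {"delta_pos": [0, 0, 0], "delta_rot": [0, 0, 0], "hand": 2},
    {"delta_pos": [0, 0, 0], "delta_rot": [0, 0, 0], "hand": 2},
    {"delta_pos": [0, 0, 0], "delta_rot": [0, 0, 0], "hand": 2}
  ]
}}

```text
t: 28.8
eef_pos: [0.634, 0.1706, 0.0778]
ee_rot: [-3.14, 0.001, -1.495]
force: [0.0, -0.4, -5.8]
width: 0.0227
```

Request:
{"op": "move_arm", "data": {
  "rows": [
    {"delta_pos": [0, 0, -0.6], "delta_rot": [0, 0, 0], "hand": 2},
    {"delta_pos": [0, 0, -0.4], "delta_rot": [0, 0, 0], "hand": 2},
    {"delta_pos": [0, 0, -0.2], "delta_rot": [0, 0, 0], "hand": 2},
    {"delta_pos": [0, 0, -0.1], "delta_rot": [0, 0, 0], "hand": 2},
    {"delta_pos": [0, 0, 0], "delta_rot": [0, 0, 0], "hand": 2},
    {"delta_pos": [0, 0, 0], "delta_rot": [0, 0, 0], "hand": 3},
    {"delta_pos": [0, 0, 0], "delta_rot": [0, 0, 0], "hand": 4},
    {"delta_pos": [0, 0, 0], "delta_rot": [0, 0, 0], "hand": 4.6},
    {"delta_pos": [0, 0, 3], "delta_rot": [0, 0, 0], "hand": 5.6},
    {"delta_pos": [0, 0, 4], "delta_rot": [0, 0, 0], "hand": 5.6}
  ]
}}

```text
t: 29.8
eef_pos: [0.6327, 0.1699, 0.1325]
ee_rot: [3.138, -0.002, -1.495]
force: [0.7, 1.0, -0.2]
width: 0.0541
```

Request:
{"op": "move_arm", "data": {
  "rows": [
    {"delta_pos": [0, 0, 2], "delta_rot": [0, 0, 0], "hand": 5.6},
    {"delta_pos": [-1, -2.5, 0], "delta_rot": [0, 0, 0], "hand": 5.6},
    {"delta_pos": [-1.2, -3.5, 0], "delta_rot": [0, 0, 0], "hand": 5.6},
    {"delta_pos": [-1.2, -3.5, 0], "delta_rot": [0, 0, 0], "hand": 5.6},
    {"delta_pos": [-1.2, -3.5, 0], "delta_rot": [0, 0, 0], "hand": 5.6},
    {"delta_pos": [-1.1, -3, 0], "delta_rot": [0, 0, 0], "hand": 5.6},
    {"delta_pos": [-0.8, -1.7, 0], "delta_rot": [0, 0, 0], "hand": 5.6},
    {"delta_pos": [0, 0, 0], "delta_rot": [0, 0, 0], "hand": 5.6},
    {"delta_pos": [0, 0, 0], "delta_rot": [0, 0, 0], "hand": 5.6},
    {"delta_pos": [0, 0, 0], "delta_rot": [0, 0, 0], "hand": 5.6}
  ]
}}

```text
t: 30.8
eef_pos: [0.5694, -0.0058, 0.1541]
ee_rot: [-3.141, 0.0, -1.494]
force: [-0.3, 0.6, -1.1]
width: 0.0563
```

```bash
python3 - <<'E'
from h import *
s=grab_frame("side")
st=get_state();print(st["eef_pos"],st["ee_rot"],st["force"])
crop(s,130,110,330,310,3,"pics/s11.png")
E
```

```text
[ 0.56925146 -0.00567372  0.15389689] [-3.14127570e+00  1.71592684e-05 -1.49368718e+00] [0.33284402 0.1093778  0.11745841]
```

View pics/s11.png

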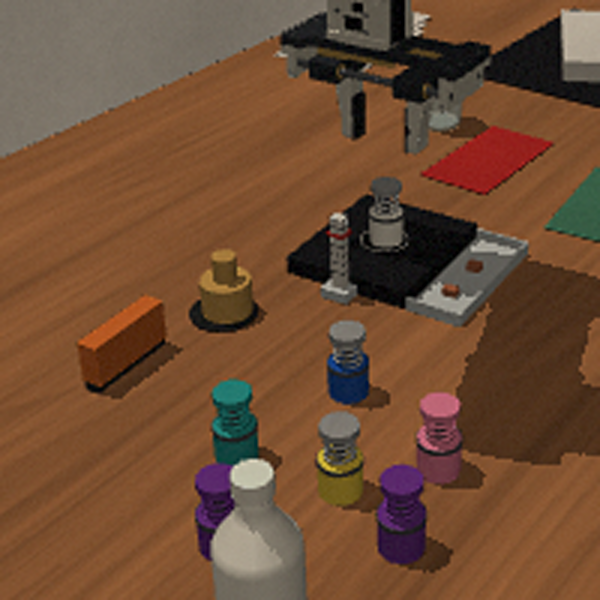

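The weight is back on its pad at crop (224,290), and the white spring is upright in the ring at (386,215). Picking the spring up.

Request:
{"op": "move_arm", "data": {
  "force": 20,
  "rows": [
    {"delta_pos": [0, 0, -3], "delta_rot": [0, 0, 0], "hand": 5.6},
    {"delta_pos": [0, 0, -3.5], "delta_rot": [0, 0, 0], "hand": 5.6},
    {"delta_pos": [0, 0, -2.5], "delta_rot": [0, 0, 0], "hand": 5.6},
    {"delta_pos": [0, 0, -1], "delta_rot": [0, 0, 0], "hand": 5.6},
    {"delta_pos": [0, 0, -0.4], "delta_rot": [0, 0, 0], "hand": 5.6},
    {"delta_pos": [0, 0, 0], "delta_rot": [0, 0, 0], "hand": 5.6},
    {"delta_pos": [0, 0, 0], "delta_rot": [0, 0, 0], "hand": 4.6},
    {"delta_pos": [0, 0, 0], "delta_rot": [0, 0, 0], "hand": 3.8},
    {"delta_pos": [0, 0, 0], "delta_rot": [0, 0, 0], "hand": 3.2},
    {"delta_pos": [0, 0, 0], "delta_rot": [0, 0, 0], "hand": 3.2}
  ]
}}

```text
t: 31.85
eef_pos: [0.569, -0.0065, 0.0508]
ee_rot: [-3.14, 0.0, -1.495]
force: [-2.5, 0.8, 3.9]
width: 0.0354
```

```bash
python3 - <<'E'
from h import *
t=cv2.imread("pics/top0.png")
crop(t,325,125,415,245,5,"pics/cm.png")
E
```

```text
(no output)
```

View pics/cm.png

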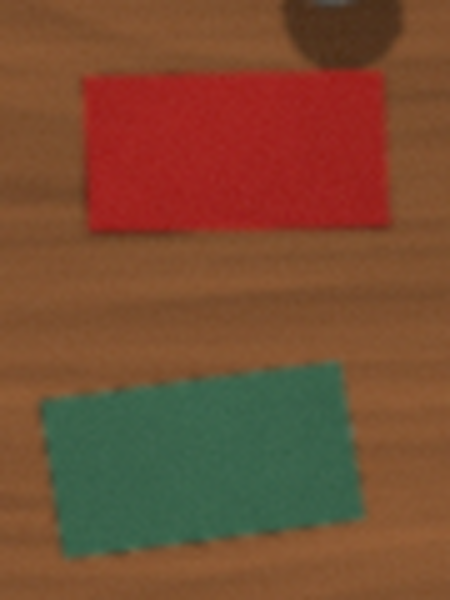

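Request:
{"op": "move_arm", "data": {
  "rows": [
    {"delta_pos": [0, 0, 2], "delta_rot": [0, 0, 0], "hand": 3.2},
    {"delta_pos": [0, 0, 4], "delta_rot": [0, 0, 0], "hand": 3.2},
    {"delta_pos": [-1, -3, 1], "delta_rot": [0, 0, 0], "hand": 3.2},
    {"delta_pos": [-2, -4, 0], "delta_rot": [0, 0, 0], "hand": 3.2},
    {"delta_pos": [-2, -4.2, 0], "delta_rot": [0, 0, 0], "hand": 3.2},
    {"delta_pos": [-2, -4.2, 0], "delta_rot": [0, 0, 0], "hand": 3.2},
    {"delta_pos": [-2, -4.2, 0], "delta_rot": [0, 0, 0], "hand": 3.2},
    {"delta_pos": [-2, -4.2, 0], "delta_rot": [0, 0, 0], "hand": 3.2},
    {"delta_pos": [-2, -4, -2], "delta_rot": [0, 0, 0], "hand": 3.2},
    {"delta_pos": [-0.9, -1.4, -2], "delta_rot": [0, 0, 0], "hand": 3.2}
  ]
}}

```text
t: 32.85
eef_pos: [0.4282, -0.3012, 0.0801]
ee_rot: [-3.14, -0.001, -1.497]
force: [-0.1, 1.1, -1.9]
width: 0.0354
```

Request:
{"op": "move_arm", "data": {
  "rows": [
    {"delta_pos": [0, 0, -1.5], "delta_rot": [0, 0, 0], "hand": 3.2},
    {"delta_pos": [0, 0, -1], "delta_rot": [0, 0, 0], "hand": 3.2},
    {"delta_pos": [0, 0, 0], "delta_rot": [0, 0, 0], "hand": 3.2},
    {"delta_pos": [0, 0, 0], "delta_rot": [0, 0, 0], "hand": 3.2},
    {"delta_pos": [0, 0, 0], "delta_rot": [0, 0, 0], "hand": 3.2},
    {"delta_pos": [0, 0, 0], "delta_rot": [0, 0, 0], "hand": 3.2},
    {"delta_pos": [0, 0, 0], "delta_rot": [0, 0, 0], "hand": 3.2},
    {"delta_pos": [0, 0, 0], "delta_rot": [0, 0, 0], "hand": 3.2},
    {"delta_pos": [0, 0, 0], "delta_rot": [0, 0, 0], "hand": 3.2},
    {"delta_pos": [0, 0, 0], "delta_rot": [0, 0, 0], "hand": 3.2}
  ]
}}

```text
t: 33.85
eef_pos: [0.4297, -0.2985, 0.055]
ee_rot: [-3.141, -0.0, -1.495]
force: [-0.3, 0.3, -1.3]
width: 0.0355
```

Request:
{"op": "move_arm", "data": {
  "rows": [
    {"delta_pos": [0, 0, -1], "delta_rot": [0, 0, 0], "hand": 3.2},
    {"delta_pos": [0, 0, -0.7], "delta_rot": [0, 0, 0], "hand": 3.2},
    {"delta_pos": [0, 0, -0.3], "delta_rot": [0, 0, 0], "hand": 3.2},
    {"delta_pos": [0, 0, -0.1], "delta_rot": [0, 0, 0], "hand": 3.2},
    {"delta_pos": [0, 0, 0], "delta_rot": [0, 0, 0], "hand": 3.2},
    {"delta_pos": [0, 0, 0], "delta_rot": [0, 0, 0], "hand": 3.8},
    {"delta_pos": [0, 0, 0], "delta_rot": [0, 0, 0], "hand": 4.8},
    {"delta_pos": [0, 0, 0], "delta_rot": [0, 0, 0], "hand": 5.6},
    {"delta_pos": [0, 0, 0], "delta_rot": [0, 0, 0], "hand": 5.6},
    {"delta_pos": [0, 0, 3], "delta_rot": [0, 0, 0], "hand": 5.6}
  ]
}}

```text
t: 34.85
eef_pos: [0.4272, -0.2978, 0.0611]
ee_rot: [3.135, 0.003, -1.495]
force: [0.1, -0.3, 0.8]
width: 0.0555
```

```bash
python3 - <<'E'
from h import *
st=get_state();print(st["q"],st["ee_rot"],st["eef_pos"])
E
```

```text
[-0.23197336  0.31578196 -0.55113207 -0.00102356 -0.71078885  0.30806912] [ 3.13521185e+00  2.72550863e-03 -1.49548728e+00] [ 0.42724702 -0.29776122  0.06107501]
```

Request:
{"op": "move_arm", "data": {
  "rows": [
    {"delta_pos": [0, 0, 4], "delta_rot": [0, 0, 0], "hand": 5.6},
    {"delta_pos": [1, 2, 4], "delta_rot": [0, 0, -3], "hand": 5.6},
    {"delta_pos": [1.5, 4, 2], "delta_rot": [0, 0, -4], "hand": 5.6},
    {"delta_pos": [1.5, 4, 0], "delta_rot": [0, 0, -4], "hand": 5.6},
    {"delta_pos": [1, 4.2, 0], "delta_rot": [0, 0, -4], "hand": 5.6},
    {"delta_pos": [0, 4.2, 0], "delta_rot": [0, 0, -4], "hand": 5.6},
    {"delta_pos": [0, 4.2, 0], "delta_rot": [0, 0, -4], "hand": 5.6},
    {"delta_pos": [0, 4.2, 0], "delta_rot": [0, 0, -4], "hand": 5.6},
    {"delta_pos": [0, 4.2, 0], "delta_rot": [0, 0, -4], "hand": 5.6},
    {"delta_pos": [0, 4.2, 0], "delta_rot": [0, 0, -4], "hand": 5.6}
  ]
}}

```text
t: 35.85
eef_pos: [0.4794, 0.0552, 0.1641]
ee_rot: [-3.141, 0.001, -2.108]
force: [0.7, -0.2, -0.4]
width: 0.0562
```

Request:
{"op": "move_arm", "data": {
  "rows": [
    {"delta_pos": [0, 4.2, 0], "delta_rot": [0, 0, -4], "hand": 5.6},
    {"delta_pos": [-1, 4.2, 0], "delta_rot": [0, 0, -4], "hand": 5.6},
    {"delta_pos": [-2, 4.2, 0], "delta_rot": [0, 0, -4], "hand": 5.6},
    {"delta_pos": [-2, 4.2, 0], "delta_rot": [0, 0, -4], "hand": 5.6},
    {"delta_pos": [-2, 4.2, 0], "delta_rot": [0, 0, -4], "hand": 5.6},
    {"delta_pos": [-1.8, 3.5, 0], "delta_rot": [0, 0, -4], "hand": 5.6},
    {"delta_pos": [0, 0.8, 0], "delta_rot": [0, 0, -1], "hand": 5.6},
    {"delta_pos": [0, 0, 0], "delta_rot": [0, 0, 0], "hand": 5.6},
    {"delta_pos": [0, 0, 0], "delta_rot": [0, 0, 0], "hand": 5.6},
    {"delta_pos": [0, 0, 0], "delta_rot": [0, 0, 0], "hand": 5.6}
  ]
}}

```text
t: 36.85
eef_pos: [0.392, 0.3053, 0.1638]
ee_rot: [-3.141, -0.0, -2.542]
force: [-0.0, 0.5, -0.3]
width: 0.0561
```

```bash
python3 - <<'E'
from h import *
s=grab_frame("side");t=grab_frame("top")
st=get_state();print(st["eef_pos"],st["ee_rot"],st["force"])
crop(s,130,110,380,310,3,"pics/s12.png")
crop(t,90,110,410,290,2.4,"pics/t12.png")
E
```

```text
[0.39210741 0.30534612 0.16391336] [-3.14152196e+00 -1.60105045e-04 -2.54309882e+00] [-0.21700651  0.14767681 -0.82897771]
```

View pics/s12.png

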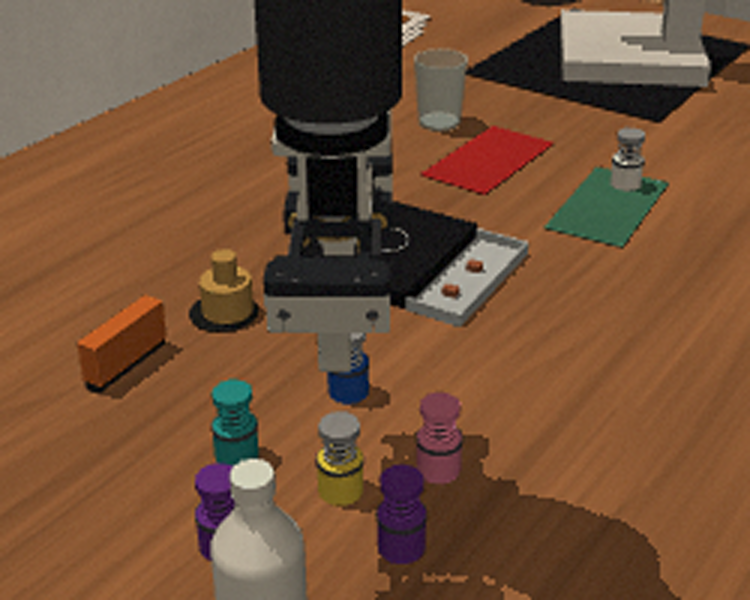

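View pics/t12.png

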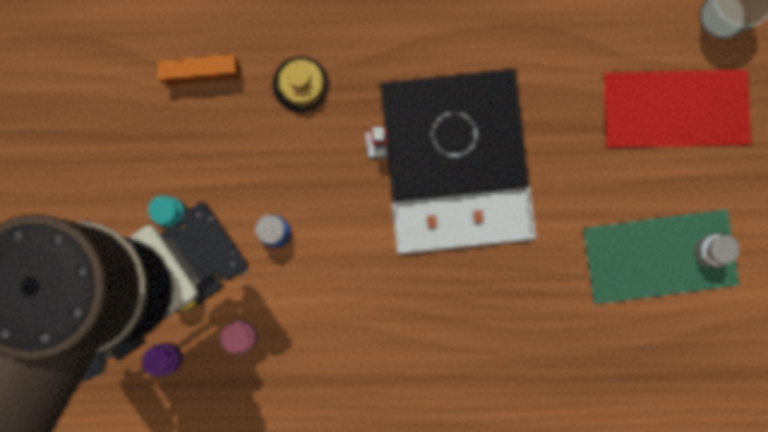

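White stands on the green mat at side crop (628,160), the plate is clear, and yellow has not moved. Lowering onto yellow.

Request:
{"op": "move_arm", "data": {
  "rows": [
    {"delta_pos": [-0.2, 0.3, -3], "delta_rot": [0, 0, 0], "hand": 5.6},
    {"delta_pos": [0, 0, -3.5], "delta_rot": [0, 0, 0], "hand": 5.6},
    {"delta_pos": [0, 0, -3], "delta_rot": [0, 0, 0], "hand": 5.6},
    {"delta_pos": [0, 0, -2], "delta_rot": [0, 0, 0], "hand": 5.6},
    {"delta_pos": [0, 0, -1], "delta_rot": [0, 0, 0], "hand": 5.6},
    {"delta_pos": [0, 0, -0.5], "delta_rot": [0, 0, 0], "hand": 5.6},
    {"delta_pos": [0, 0, 0], "delta_rot": [0, 0, 0], "hand": 5.6},
    {"delta_pos": [0, 0, 0], "delta_rot": [0, 0, 0], "hand": 5.6},
    {"delta_pos": [0, 0, 0], "delta_rot": [0, 0, 0], "hand": 5.6},
    {"delta_pos": [0, 0, 0], "delta_rot": [0, 0, 0], "hand": 5.6}
  ]
}}

```text
t: 37.95
eef_pos: [0.3899, 0.3099, 0.0347]
ee_rot: [3.141, 0.001, -2.542]
force: [-0.0, 0.5, -0.5]
width: 0.0561
```

Request:
{"op": "move_arm", "data": {
  "force": 20,
  "rows": [
    {"delta_pos": [0, -0.1, -0.5], "delta_rot": [0, 0, 0], "hand": 5.6},
    {"delta_pos": [0, 0, 0], "delta_rot": [0, 0, 0], "hand": 5},
    {"delta_pos": [0, 0, 0], "delta_rot": [0, 0, 0], "hand": 4.4},
    {"delta_pos": [0, 0, 0], "delta_rot": [0, 0, 0], "hand": 4},
    {"delta_pos": [0, 0, 0], "delta_rot": [0, 0, 0], "hand": 3.6},
    {"delta_pos": [0, 0, 0], "delta_rot": [0, 0, 0], "hand": 3.2},
    {"delta_pos": [0, 0, 0], "delta_rot": [0, 0, 0], "hand": 3.2},
    {"delta_pos": [0, 0, 0], "delta_rot": [0, 0, 0], "hand": 3.2},
    {"delta_pos": [0, 0, 0], "delta_rot": [0, 0, 0], "hand": 3.2},
    {"delta_pos": [0, 0, 0], "delta_rot": [0, 0, 0], "hand": 3.2}
  ]
}}

```text
t: 38.95
eef_pos: [0.3897, 0.3085, 0.0289]
ee_rot: [3.142, 0.0, -2.542]
force: [-0.4, 0.6, 0.1]
width: 0.0356
```

Request:
{"op": "move_arm", "data": {
  "rows": [
    {"delta_pos": [0, 0, 3], "delta_rot": [0, 0, 0], "hand": 3.2},
    {"delta_pos": [0, 0, 4], "delta_rot": [0, 0, 0], "hand": 3.2},
    {"delta_pos": [0, 0, 4.5], "delta_rot": [0, 0, 0], "hand": 3.2},
    {"delta_pos": [1.5, -2.5, 0], "delta_rot": [0, 0, 4], "hand": 3.2},
    {"delta_pos": [2.2, -3.9, 0], "delta_rot": [0, 0, 7], "hand": 3.2},
    {"delta_pos": [2.2, -3.9, 0], "delta_rot": [0, 0, 7], "hand": 3.2},
    {"delta_pos": [2.2, -3.9, 0], "delta_rot": [0, 0, 7], "hand": 3.2},
    {"delta_pos": [2.2, -3.9, 0], "delta_rot": [0, 0, 7], "hand": 3.2},
    {"delta_pos": [2.2, -3.9, 0], "delta_rot": [0, 0, 7], "hand": 3.2},
    {"delta_pos": [2.2, -3.9, 0], "delta_rot": [0, 0, 7], "hand": 3.2}
  ]
}}

```text
t: 39.95
eef_pos: [0.5371, 0.0476, 0.1439]
ee_rot: [3.141, 0.0, -1.734]
force: [1.3, 1.8, -2.0]
width: 0.0357
```

Request:
{"op": "move_arm", "data": {
  "rows": [
    {"delta_pos": [2.2, -3.9, 0], "delta_rot": [0, 0, 7], "hand": 3.2},
    {"delta_pos": [1, -1.6, 0], "delta_rot": [0, 0, 7], "hand": 3.2},
    {"delta_pos": [0, 0, 0], "delta_rot": [0, 0, 0], "hand": 3.2},
    {"delta_pos": [0, 0, 0], "delta_rot": [0, 0, 0], "hand": 3.2},
    {"delta_pos": [0, 0, -2], "delta_rot": [0, 0, 0], "hand": 3.2},
    {"delta_pos": [0, 0, -3], "delta_rot": [0, 0, 0], "hand": 3.2},
    {"delta_pos": [0, 0, -1.5], "delta_rot": [0, 0, 0], "hand": 3.2},
    {"delta_pos": [0, 0, -0.5], "delta_rot": [0, 0, 0], "hand": 3.2},
    {"delta_pos": [0, 0, 0], "delta_rot": [0, 0, 0], "hand": 3.2},
    {"delta_pos": [0, 0, 0], "delta_rot": [0, 0, 0], "hand": 3.2}
  ]
}}

```text
t: 40.95
eef_pos: [0.5692, -0.0049, 0.0749]
ee_rot: [-3.14, 0.0, -1.494]
force: [0.1, 0.2, -0.3]
width: 0.0357
```

Request:
{"op": "move_arm", "data": {
  "rows": [
    {"delta_pos": [0, -0.1, -1], "delta_rot": [0, 0, 0], "hand": 3.2},
    {"delta_pos": [0, 0, -0.8], "delta_rot": [0, 0, 0], "hand": 3.2},
    {"delta_pos": [0, 0, -0.5], "delta_rot": [0, 0, 0], "hand": 3.2},
    {"delta_pos": [0, 0, -0.25], "delta_rot": [0, 0, 0], "hand": 3.2},
    {"delta_pos": [0, 0, 0], "delta_rot": [0, 0, 0], "hand": 3.2},
    {"delta_pos": [0, 0, 0], "delta_rot": [0, 0, 0], "hand": 4},
    {"delta_pos": [0, 0, 0], "delta_rot": [0, 0, 0], "hand": 5},
    {"delta_pos": [0, 0, 0], "delta_rot": [0, 0, 0], "hand": 6},
    {"delta_pos": [0, 0, 0], "delta_rot": [0, 0, 0], "hand": 6},
    {"delta_pos": [0, 0, 0], "delta_rot": [0, 0, 0], "hand": 6}
  ]
}}

```text
t: 41.95
eef_pos: [0.5687, -0.0066, 0.0483]
ee_rot: [3.141, -0.0, -1.495]
force: [0.0, 0.5, -0.7]
width: 0.0591
```

Request:
{"op": "move_arm", "data": {
  "rows": [
    {"delta_pos": [0, 0, 3], "delta_rot": [0, 0, 0], "hand": 6},
    {"delta_pos": [0, 0, 4], "delta_rot": [0, 0, 0], "hand": 6},
    {"delta_pos": [0, 2, 4], "delta_rot": [0, 0, 0], "hand": 6},
    {"delta_pos": [1, 4, 0], "delta_rot": [0, 0, 0], "hand": 6},
    {"delta_pos": [1.5, 4, 0], "delta_rot": [0, 0, 0], "hand": 6},
    {"delta_pos": [1.5, 4, 0], "delta_rot": [0, 0, 0], "hand": 6},
    {"delta_pos": [1.5, 3, 0], "delta_rot": [0, 0, 0], "hand": 6},
    {"delta_pos": [1, 0.6, 0], "delta_rot": [0, 0, 0], "hand": 6},
    {"delta_pos": [0, 0, 0], "delta_rot": [0, 0, 0], "hand": 4.6},
    {"delta_pos": [0, 0, 0], "delta_rot": [0, 0, 0], "hand": 4.6}
  ]
}}

```text
t: 42.95
eef_pos: [0.6332, 0.1688, 0.1579]
ee_rot: [3.14, -0.0, -1.495]
force: [-0.8, -0.3, -0.4]
width: 0.0495
```

```bash
python3 - <<'E'
from h import *
s=grab_frame("side");t=grab_frame("top")
st=get_state();print(st["eef_pos"],st["ee_rot"],st["force"])
a=cv2.resize(s[130:240,180:320],None,fx=4,fy=4,interpolation=cv2.INTER_CUBIC)
b=cv2.resize(t[130:205,240:320],None,fx=5,fy=5,interpolation=cv2.INTER_CUBIC)
c=np.zeros((440,560+400,3),np.uint8)[:, :];c[:,:560]=a;c[:375,560:]=b
cv2.imwrite("pics/s13.png",cv2.resize(c,None,fx=.83,fy=.83))
E
```

```text
[0.63314459 0.16833416 0.1583666 ] [ 3.14104217e+00 -1.16330396e-04 -1.49565943e+00] [-0.30859756 -0.11012353  0.11323365]
```

View pics/s13.png

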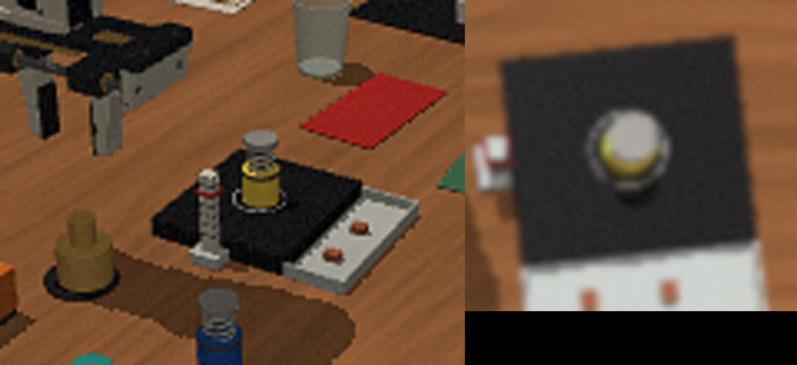

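Yellow stands centred in the ring at (260,180). Fetching the weight.

Request:
{"op": "move_arm", "data": {
  "force": 40,
  "rows": [
    {"delta_pos": [0, 0.1, -3], "delta_rot": [0, 0, 0], "hand": 4.6},
    {"delta_pos": [0, 0, -3], "delta_rot": [0, 0, 0], "hand": 4.6},
    {"delta_pos": [0, 0, -2], "delta_rot": [0, 0, 0], "hand": 4.6},
    {"delta_pos": [0, 0, -1], "delta_rot": [0, 0, 0], "hand": 4.6},
    {"delta_pos": [0, 0, -0.3], "delta_rot": [0, 0, 0], "hand": 4.6},
    {"delta_pos": [0, 0, 0], "delta_rot": [0, 0, 0], "hand": 4.6},
    {"delta_pos": [0, 0, 0], "delta_rot": [0, 0, 0], "hand": 4.6},
    {"delta_pos": [0, 0, 0], "delta_rot": [0, 0, 0], "hand": 4.6},
    {"delta_pos": [0, 0, 0], "delta_rot": [0, 0, 0], "hand": 4.6},
    {"delta_pos": [0, 0, 0], "delta_rot": [0, 0, 0], "hand": 4.6}
  ]
}}

```text
t: 44.05
eef_pos: [0.6339, 0.1706, 0.066]
ee_rot: [-3.141, 0.0, -1.494]
force: [-0.9, -0.6, 0.8]
width: 0.046
```

Request:
{"op": "move_arm", "data": {
  "rows": [
    {"delta_pos": [0, 0, -0.25], "delta_rot": [0, 0, 0], "hand": 4.6},
    {"delta_pos": [0, 0, 0], "delta_rot": [0, 0, 0], "hand": 4.6},
    {"delta_pos": [0, 0, 0], "delta_rot": [0, 0, 0], "hand": 3.8},
    {"delta_pos": [0, 0, 0], "delta_rot": [0, 0, 0], "hand": 3},
    {"delta_pos": [0, 0, 0], "delta_rot": [0, 0, 0], "hand": 2.5},
    {"delta_pos": [0, 0, 0], "delta_rot": [0, 0, 0], "hand": 2},
    {"delta_pos": [0, 0, 0], "delta_rot": [0, 0, 0], "hand": 2},
    {"delta_pos": [0, 0, 0], "delta_rot": [0, 0, 0], "hand": 2},
    {"delta_pos": [0, 0, 0], "delta_rot": [0, 0, 0], "hand": 2},
    {"delta_pos": [0, 0, 0], "delta_rot": [0, 0, 0], "hand": 2}
  ]
}}

```text
t: 45.05
eef_pos: [0.6332, 0.1703, 0.0629]
ee_rot: [3.141, -0.0, -1.495]
force: [-4.5, 0.3, 3.5]
width: 0.0228
```

Request:
{"op": "move_arm", "data": {
  "rows": [
    {"delta_pos": [0, 0, 2], "delta_rot": [0, 0, 0], "hand": 2},
    {"delta_pos": [0, 0, 3.5], "delta_rot": [0, 0, 0], "hand": 2},
    {"delta_pos": [0, 0, 4], "delta_rot": [0, 0, 0], "hand": 2},
    {"delta_pos": [-1, -2.5, 3], "delta_rot": [0, 0, 0], "hand": 2},
    {"delta_pos": [-1.2, -3.5, 0], "delta_rot": [0, 0, 0], "hand": 2},
    {"delta_pos": [-1.2, -3.5, 0], "delta_rot": [0, 0, 0], "hand": 2},
    {"delta_pos": [-1.2, -3.5, 0], "delta_rot": [0, 0, 0], "hand": 2},
    {"delta_pos": [-1.1, -3, 0], "delta_rot": [0, 0, 0], "hand": 2},
    {"delta_pos": [-0.8, -1.7, 0], "delta_rot": [0, 0, 0], "hand": 2},
    {"delta_pos": [0, 0, 0], "delta_rot": [0, 0, 0], "hand": 2}
  ]
}}

```text
t: 46.05
eef_pos: [0.5673, -0.0086, 0.1873]
ee_rot: [3.14, 0.0, -1.497]
force: [0.4, 0.8, -5.6]
width: 0.0229
```

Request:
{"op": "move_arm", "data": {
  "rows": [
    {"delta_pos": [0, 0, -1.5], "delta_rot": [0, 0, 0], "hand": 2},
    {"delta_pos": [0, 0, -1], "delta_rot": [0, 0, 0], "hand": 2},
    {"delta_pos": [0, 0, 0], "delta_rot": [0, 0, 0], "hand": 2},
    {"delta_pos": [0, 0, 0], "delta_rot": [0, 0, 0], "hand": 2},
    {"delta_pos": [0, 0, 0], "delta_rot": [0, 0, 0], "hand": 2},
    {"delta_pos": [0, 0, 0], "delta_rot": [0, 0, 0], "hand": 2},
    {"delta_pos": [0, 0, 0], "delta_rot": [0, 0, 0], "hand": 2},
    {"delta_pos": [0, 0, 0], "delta_rot": [0, 0, 0], "hand": 2},
    {"delta_pos": [0, 0, 0], "delta_rot": [0, 0, 0], "hand": 2},
    {"delta_pos": [0, 0, 0], "delta_rot": [0, 0, 0], "hand": 2}
  ]
}}

```text
t: 47.05
eef_pos: [0.5687, -0.0065, 0.163]
ee_rot: [-3.141, 0.0, -1.495]
force: [0.3, -0.3, -5.7]
width: 0.023
```

```bash
python3 - <<'E'
from h import *
s=grab_frame("side")
st=get_state();print(st["eef_pos"],st["ee_rot"],st["force"])
crop(s,200,110,300,210,6,"pics/s14.png")
E
```

```text
[ 0.568677   -0.00657575  0.16299707] [-3.14147547e+00  2.15663648e-05 -1.49466893e+00] [ 0.72616812  0.76208123 -6.46610045]
```

View pics/s14.png

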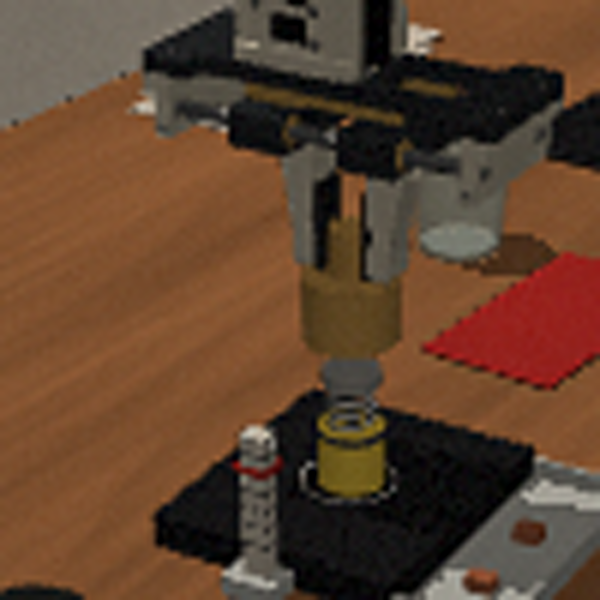

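The weight is aligned over the yellow cap. Same lowering as before.

Request:
{"op": "move_arm", "data": {
  "rows": [
    {"delta_pos": [0, 0, -0.7], "delta_rot": [0, 0, 0], "hand": 2},
    {"delta_pos": [0, 0, -0.5], "delta_rot": [0, 0, 0], "hand": 2},
    {"delta_pos": [0, 0, -0.3], "delta_rot": [0, 0, 0], "hand": 2},
    {"delta_pos": [0, 0, -0.3], "delta_rot": [0, 0, 0], "hand": 2},
    {"delta_pos": [0, 0, -0.3], "delta_rot": [0, 0, 0], "hand": 2},
    {"delta_pos": [0, 0, -0.2], "delta_rot": [0, 0, 0], "hand": 2},
    {"delta_pos": [0, 0, 0], "delta_rot": [0, 0, 0], "hand": 2},
    {"delta_pos": [0, 0, 0], "delta_rot": [0, 0, 0], "hand": 2},
    {"delta_pos": [0, 0, 0], "delta_rot": [0, 0, 0], "hand": 2},
    {"delta_pos": [0, 0, 0], "delta_rot": [0, 0, 0], "hand": 2}
  ]
}}

```text
t: 48.1
eef_pos: [0.5687, -0.0066, 0.1401]
ee_rot: [-3.141, 0.0, -1.495]
force: [-1.6, -0.5, -1.6]
width: 0.0232
```

```bash
python3 - <<'E'
from h import *
s=grab_frame("side")
st=get_state();print(st["eef_pos"],st["ee_rot"],st["force"])
E
```

```text
[ 0.56867275 -0.0065689   0.14008374] [-3.14145290e+00  1.48248363e-05 -1.49465351e+00] [-1.59009571 -0.34553267 -1.33652548]
```

Yellow reads the same stiffness as white so far. Releasing to confirm.

Request:
{"op": "move_arm", "data": {
  "rows": [
    {"delta_pos": [0, 0, -0.2], "delta_rot": [0, 0, 0], "hand": 2},
    {"delta_pos": [0, 0, 0], "delta_rot": [0, 0, 0], "hand": 2},
    {"delta_pos": [0, 0, 0], "delta_rot": [0, 0, 0], "hand": 3},
    {"delta_pos": [0, 0, 0], "delta_rot": [0, 0, 0], "hand": 4},
    {"delta_pos": [0, 0, 0], "delta_rot": [0, 0, 0], "hand": 4.6},
    {"delta_pos": [0, 0, 0], "delta_rot": [0, 0, 0], "hand": 4.6},
    {"delta_pos": [0, 0, 2], "delta_rot": [0, 0, 0], "hand": 4.6},
    {"delta_pos": [0, 0, 3], "delta_rot": [0, 0, 0], "hand": 4.6},
    {"delta_pos": [0, 0, 2], "delta_rot": [0, 0, 0], "hand": 4.6},
    {"delta_pos": [0, 0, 0], "delta_rot": [0, 0, 0], "hand": 4.6}
  ]
}}

```text
t: 49.15
eef_pos: [0.5706, -0.0062, 0.2114]
ee_rot: [-3.136, 0.001, -1.494]
force: [0.3, 0.5, -0.4]
width: 0.046
```

Request:
{"op": "move_arm", "data": {
  "rows": [
    {"delta_pos": [0, 0, 0], "delta_rot": [0, 0, 0], "hand": 4.6},
    {"delta_pos": [0, 0, 0], "delta_rot": [0, 0, 0], "hand": 4.6},
    {"delta_pos": [0, 0, 0], "delta_rot": [0, 0, 0], "hand": 4.6},
    {"delta_pos": [0, 0, 0], "delta_rot": [0, 0, 0], "hand": 4.6},
    {"delta_pos": [0, 0, 0], "delta_rot": [0, 0, 0], "hand": 4.6},
    {"delta_pos": [0, 0, 0], "delta_rot": [0, 0, 0], "hand": 4.6},
    {"delta_pos": [0, 0, 0], "delta_rot": [0, 0, 0], "hand": 4.6},
    {"delta_pos": [0, 0, 0], "delta_rot": [0, 0, 0], "hand": 4.6},
    {"delta_pos": [0, 0, 0], "delta_rot": [0, 0, 0], "hand": 4.6},
    {"delta_pos": [0, 0, 0], "delta_rot": [0, 0, 0], "hand": 4.6}
  ]
}}

```text
t: 50.15
eef_pos: [0.5687, -0.0066, 0.208]
ee_rot: [-3.141, 0.0, -1.495]
force: [0.3, -0.8, 0.7]
width: 0.0462
```

```bash
python3 - <<'E'
from h import *
s=grab_frame("side")
st=get_state();print(st["eef_pos"],st["ee_rot"],st["force"])
crop(s,200,110,300,210,6,"pics/s15.png")
E
```

```text
[ 0.56865853 -0.00656696  0.20795362] [-3.14154206e+00  7.75790439e-06 -1.49460840e+00] [ 0.23468236 -0.43125421 -0.94101614]
```

View pics/s15.png

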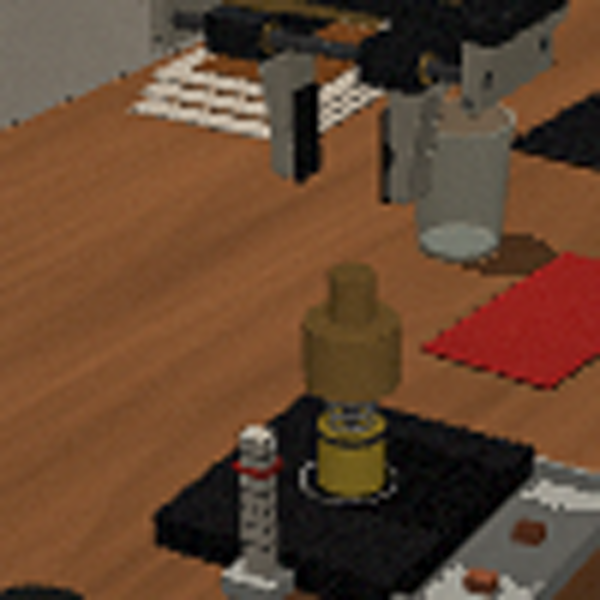

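Yellow holds the weight at the same height as white (body top at 320 px), so it is good. Returning the weight.

Request:
{"op": "move_arm", "data": {
  "rows": [
    {"delta_pos": [0, 0, -2.5], "delta_rot": [0, 0, 0], "hand": 4.6},
    {"delta_pos": [0, 0, -2.5], "delta_rot": [0, 0, 0], "hand": 4.6},
    {"delta_pos": [0, 0, -1.3], "delta_rot": [0, 0, 0], "hand": 4.6},
    {"delta_pos": [0, 0, -0.6], "delta_rot": [0, 0, 0], "hand": 4.6},
    {"delta_pos": [0, 0, 0], "delta_rot": [0, 0, 0], "hand": 4.6},
    {"delta_pos": [0, 0, 0], "delta_rot": [0, 0, 0], "hand": 3.5},
    {"delta_pos": [0, 0, 0], "delta_rot": [0, 0, 0], "hand": 2.6},
    {"delta_pos": [0, 0, 0], "delta_rot": [0, 0, 0], "hand": 2},
    {"delta_pos": [0, 0, 0], "delta_rot": [0, 0, 0], "hand": 2},
    {"delta_pos": [0, 0, 0], "delta_rot": [0, 0, 0], "hand": 2}
  ]
}}

```text
t: 51.2
eef_pos: [0.5686, -0.0066, 0.1392]
ee_rot: [-3.141, 0.0, -1.495]
force: [-0.2, -0.3, -0.1]
width: 0.0229
```

Request:
{"op": "move_arm", "data": {
  "rows": [
    {"delta_pos": [0, 0, 0], "delta_rot": [0, 0, 0], "hand": 2},
    {"delta_pos": [0, 0, 1.5], "delta_rot": [0, 0, 0], "hand": 2},
    {"delta_pos": [0, 0, 3], "delta_rot": [0, 0, 0], "hand": 2},
    {"delta_pos": [1, 2.5, 1], "delta_rot": [0, 0, 0], "hand": 2},
    {"delta_pos": [1.2, 3.5, 0], "delta_rot": [0, 0, 0], "hand": 2},
    {"delta_pos": [1.2, 3.5, 0], "delta_rot": [0, 0, 0], "hand": 2},
    {"delta_pos": [1.2, 3.5, 0], "delta_rot": [0, 0, 0], "hand": 2},
    {"delta_pos": [1.1, 3, 0], "delta_rot": [0, 0, 0], "hand": 2},
    {"delta_pos": [0.8, 1.7, 0], "delta_rot": [0, 0, 0], "hand": 2},
    {"delta_pos": [0, 0, 0], "delta_rot": [0, 0, 0], "hand": 2}
  ]
}}

```text
t: 52.2
eef_pos: [0.6339, 0.1726, 0.1922]
ee_rot: [3.14, -0.0, -1.493]
force: [-0.8, -0.5, -6.9]
width: 0.0231
```

Request:
{"op": "move_arm", "data": {
  "rows": [
    {"delta_pos": [0, 0, -2.5], "delta_rot": [0, 0, 0], "hand": 2},
    {"delta_pos": [0, 0, -3.5], "delta_rot": [0, 0, 0], "hand": 2},
    {"delta_pos": [0, 0, -3], "delta_rot": [0, 0, 0], "hand": 2},
    {"delta_pos": [0, 0, -2], "delta_rot": [0, 0, 0], "hand": 2},
    {"delta_pos": [0, 0, -0.7], "delta_rot": [0, 0, 0], "hand": 2},
    {"delta_pos": [0, 0, 0], "delta_rot": [0, 0, 0], "hand": 2},
    {"delta_pos": [0, 0, 0], "delta_rot": [0, 0, 0], "hand": 2},
    {"delta_pos": [0, 0, 0], "delta_rot": [0, 0, 0], "hand": 2},
    {"delta_pos": [0, 0, 0], "delta_rot": [0, 0, 0], "hand": 2},
    {"delta_pos": [0, 0, 0], "delta_rot": [0, 0, 0], "hand": 2}
  ]
}}

```text
t: 53.2
eef_pos: [0.634, 0.1707, 0.0778]
ee_rot: [-3.14, 0.001, -1.494]
force: [0.1, -0.3, -7.1]
width: 0.0231
```

Request:
{"op": "move_arm", "data": {
  "rows": [
    {"delta_pos": [0, 0, -0.6], "delta_rot": [0, 0, 0], "hand": 2},
    {"delta_pos": [0, 0, -0.4], "delta_rot": [0, 0, 0], "hand": 2},
    {"delta_pos": [0, 0, -0.2], "delta_rot": [0, 0, 0], "hand": 2},
    {"delta_pos": [0, 0, -0.1], "delta_rot": [0, 0, 0], "hand": 2},
    {"delta_pos": [0, 0, 0], "delta_rot": [0, 0, 0], "hand": 2},
    {"delta_pos": [0, 0, 0], "delta_rot": [0, 0, 0], "hand": 3},
    {"delta_pos": [0, 0, 0], "delta_rot": [0, 0, 0], "hand": 4},
    {"delta_pos": [0, 0, 0], "delta_rot": [0, 0, 0], "hand": 4.6},
    {"delta_pos": [0, 0, 3], "delta_rot": [0, 0, 0], "hand": 5.6},
    {"delta_pos": [0, 0, 4], "delta_rot": [0, 0, 0], "hand": 5.6}
  ]
}}

```text
t: 54.2
eef_pos: [0.6326, 0.1698, 0.1324]
ee_rot: [3.138, -0.002, -1.495]
force: [1.0, 1.6, 0.1]
width: 0.0541
```

Request:
{"op": "move_arm", "data": {
  "rows": [
    {"delta_pos": [0, 0, 2], "delta_rot": [0, 0, 0], "hand": 5.6},
    {"delta_pos": [-1, -2.5, 0], "delta_rot": [0, 0, 0], "hand": 5.6},
    {"delta_pos": [-1.2, -3.5, 0], "delta_rot": [0, 0, 0], "hand": 5.6},
    {"delta_pos": [-1.2, -3.5, 0], "delta_rot": [0, 0, 0], "hand": 5.6},
    {"delta_pos": [-1.2, -3.5, 0], "delta_rot": [0, 0, 0], "hand": 5.6},
    {"delta_pos": [-1.1, -3, 0], "delta_rot": [0, 0, 0], "hand": 5.6},
    {"delta_pos": [-0.8, -1.7, 0], "delta_rot": [0, 0, 0], "hand": 5.6},
    {"delta_pos": [0, 0, 0], "delta_rot": [0, 0, 0], "hand": 5.6},
    {"delta_pos": [0, 0, 0], "delta_rot": [0, 0, 0], "hand": 5.6},
    {"delta_pos": [0, 0, 0], "delta_rot": [0, 0, 0], "hand": 5.6}
  ]
}}

```text
t: 55.2
eef_pos: [0.5694, -0.0058, 0.154]
ee_rot: [-3.141, 0.0, -1.494]
force: [0.1, -0.6, -0.7]
width: 0.056
```

```bash
python3 - <<'E'
from h import *
s=grab_frame("side")
st=get_state();print(st["eef_pos"],st["ee_rot"],st["force"])
crop(s,130,110,380,310,3,"pics/s16.png")
E
```

```text
[ 0.5692655  -0.00568274  0.15390418] [-3.14123962e+00  2.85197626e-05 -1.49367750e+00] [ 0.2634609   0.31194663 -0.41187254]
```

View pics/s16.png

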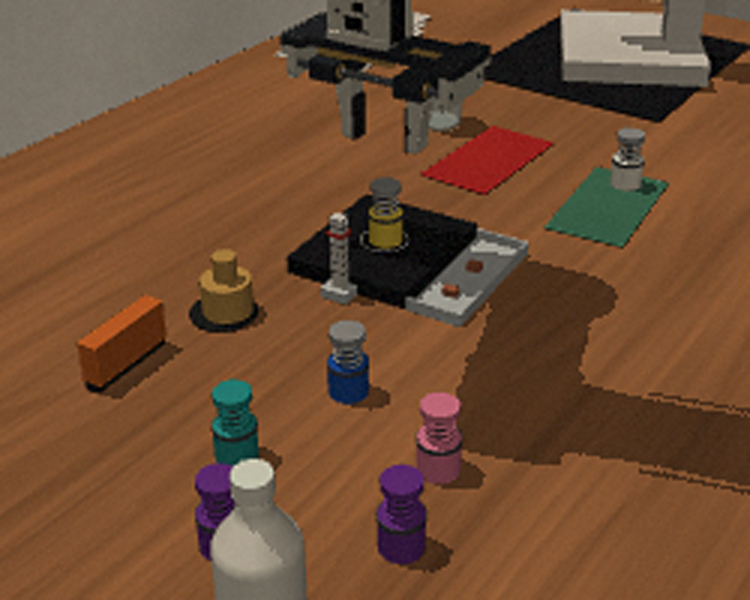

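Weight is on its pad, yellow is in the ring at (386,215), white is on green. Moving yellow to green.

Request:
{"op": "move_arm", "data": {
  "force": 20,
  "rows": [
    {"delta_pos": [0, 0, -3], "delta_rot": [0, 0, 0], "hand": 5.6},
    {"delta_pos": [0, 0, -3.5], "delta_rot": [0, 0, 0], "hand": 5.6},
    {"delta_pos": [0, 0, -2.5], "delta_rot": [0, 0, 0], "hand": 5.6},
    {"delta_pos": [0, 0, -1], "delta_rot": [0, 0, 0], "hand": 5.6},
    {"delta_pos": [0, 0, -0.5], "delta_rot": [0, 0, 0], "hand": 5.6},
    {"delta_pos": [0, 0, 0], "delta_rot": [0, 0, 0], "hand": 5.6},
    {"delta_pos": [0, 0, 0], "delta_rot": [0, 0, 0], "hand": 4.6},
    {"delta_pos": [0, 0, 0], "delta_rot": [0, 0, 0], "hand": 3.8},
    {"delta_pos": [0, 0, 0], "delta_rot": [0, 0, 0], "hand": 3.2},
    {"delta_pos": [0, 0, 0], "delta_rot": [0, 0, 0], "hand": 3.2}
  ]
}}

```text
t: 56.25
eef_pos: [0.569, -0.0065, 0.0498]
ee_rot: [-3.14, 0.0, -1.494]
force: [-1.3, 0.8, 5.5]
width: 0.0357
```

Request:
{"op": "move_arm", "data": {
  "rows": [
    {"delta_pos": [0, 0, 2], "delta_rot": [0, 0, 0], "hand": 3.2},
    {"delta_pos": [0, 0, 4], "delta_rot": [0, 0, 0], "hand": 3.2},
    {"delta_pos": [-1.5, -2, 1], "delta_rot": [0, 0, 0], "hand": 3.2},
    {"delta_pos": [-2.4, -3, 0], "delta_rot": [0, 0, 0], "hand": 3.2},
    {"delta_pos": [-2.4, -3, 0], "delta_rot": [0, 0, 0], "hand": 3.2},
    {"delta_pos": [-2.4, -3, 0], "delta_rot": [0, 0, 0], "hand": 3.2},
    {"delta_pos": [-2.4, -3, 0], "delta_rot": [0, 0, 0], "hand": 3.2},
    {"delta_pos": [-2.4, -3, 0], "delta_rot": [0, 0, 0], "hand": 3.2},
    {"delta_pos": [-1.3, -1.5, -2], "delta_rot": [0, 0, 0], "hand": 3.2},
    {"delta_pos": [0, 0, -2], "delta_rot": [0, 0, 0], "hand": 3.2}
  ]
}}

```text
t: 57.25
eef_pos: [0.419, -0.1931, 0.0792]
ee_rot: [-3.14, 0.0, -1.497]
force: [-0.2, 0.3, -0.8]
width: 0.0354
```

Request:
{"op": "move_arm", "data": {
  "rows": [
    {"delta_pos": [0, 0, -1.5], "delta_rot": [0, 0, 0], "hand": 3.2},
    {"delta_pos": [0, 0, -1], "delta_rot": [0, 0, 0], "hand": 3.2},
    {"delta_pos": [0, 0, 0], "delta_rot": [0, 0, 0], "hand": 3.2},
    {"delta_pos": [0, 0, 0], "delta_rot": [0, 0, 0], "hand": 3.2},
    {"delta_pos": [0, 0, 0], "delta_rot": [0, 0, 0], "hand": 3.2},
    {"delta_pos": [0, 0, 0], "delta_rot": [0, 0, 0], "hand": 3.2},
    {"delta_pos": [0, 0, 0], "delta_rot": [0, 0, 0], "hand": 3.2},
    {"delta_pos": [0, 0, 0], "delta_rot": [0, 0, 0], "hand": 3.2},
    {"delta_pos": [0, 0, 0], "delta_rot": [0, 0, 0], "hand": 3.2},
    {"delta_pos": [0, 0, 0], "delta_rot": [0, 0, 0], "hand": 3.2}
  ]
}}

```text
t: 58.25
eef_pos: [0.4207, -0.1916, 0.054]
ee_rot: [-3.141, -0.0, -1.495]
force: [-0.1, 0.5, -2.0]
width: 0.0356
```

Request:
{"op": "move_arm", "data": {
  "rows": [
    {"delta_pos": [0, 0, -1], "delta_rot": [0, 0, 0], "hand": 3.2},
    {"delta_pos": [0, 0, -0.7], "delta_rot": [0, 0, 0], "hand": 3.2},
    {"delta_pos": [0, 0, -0.3], "delta_rot": [0, 0, 0], "hand": 3.2},
    {"delta_pos": [0, 0, -0.1], "delta_rot": [0, 0, 0], "hand": 3.2},
    {"delta_pos": [0, 0, 0], "delta_rot": [0, 0, 0], "hand": 3.2},
    {"delta_pos": [0, 0, 0], "delta_rot": [0, 0, 0], "hand": 3.8},
    {"delta_pos": [0, 0, 0], "delta_rot": [0, 0, 0], "hand": 4.8},
    {"delta_pos": [0, 0, 0], "delta_rot": [0, 0, 0], "hand": 5.6},
    {"delta_pos": [0, 0, 0], "delta_rot": [0, 0, 0], "hand": 5.6},
    {"delta_pos": [0, 0, 3], "delta_rot": [0, 0, 0], "hand": 5.6}
  ]
}}

```text
t: 59.25
eef_pos: [0.4182, -0.1914, 0.0604]
ee_rot: [3.135, 0.001, -1.495]
force: [-0.1, -0.6, 0.2]
width: 0.0554
```

Request:
{"op": "move_arm", "data": {
  "rows": [
    {"delta_pos": [0, 0, 4], "delta_rot": [0, 0, 0], "hand": 5.6},
    {"delta_pos": [1, 2, 4], "delta_rot": [0, 0, 0], "hand": 5.6},
    {"delta_pos": [1.5, 4, 2], "delta_rot": [0, 0, 0], "hand": 5.6},
    {"delta_pos": [1.3, 4.5, 0], "delta_rot": [0, 0, 0], "hand": 5.6},
    {"delta_pos": [0, 4.7, 0], "delta_rot": [0, 0, 0], "hand": 5.6},
    {"delta_pos": [0, 4.7, 0], "delta_rot": [0, 0, 0], "hand": 5.6},
    {"delta_pos": [0, 4.7, 0], "delta_rot": [0, 0, 0], "hand": 5.6},
    {"delta_pos": [0, 4.7, 0], "delta_rot": [0, 0, 0], "hand": 5.6},
    {"delta_pos": [0, 4.5, 0], "delta_rot": [0, 0, 0], "hand": 5.6},
    {"delta_pos": [0, 3.9, 0], "delta_rot": [0, 0, 0], "hand": 5.6}
  ]
}}

```text
t: 60.25
eef_pos: [0.4583, 0.1878, 0.1631]
ee_rot: [-3.141, 0.0, -1.494]
force: [1.9, -0.5, 0.3]
width: 0.0561
```

Request:
{"op": "move_arm", "data": {
  "rows": [
    {"delta_pos": [0, 2, 0], "delta_rot": [0, 0, 0], "hand": 5.6},
    {"delta_pos": [0, 0, 0], "delta_rot": [0, 0, 0], "hand": 5.6},
    {"delta_pos": [0, 0, 0], "delta_rot": [0, 0, 0], "hand": 5.6},
    {"delta_pos": [0, 0, 0], "delta_rot": [0, 0, 0], "hand": 5.6},
    {"delta_pos": [0, 0, 0], "delta_rot": [0, 0, 0], "hand": 5.6},
    {"delta_pos": [0, 0, 0], "delta_rot": [0, 0, 0], "hand": 5.6},
    {"delta_pos": [0, 0, 0], "delta_rot": [0, 0, 0], "hand": 5.6},
    {"delta_pos": [0, 0, 0], "delta_rot": [0, 0, 0], "hand": 5.6},
    {"delta_pos": [0, 0, 0], "delta_rot": [0, 0, 0], "hand": 5.6},
    {"delta_pos": [0, 0, 0], "delta_rot": [0, 0, 0], "hand": 5.6}
  ]
}}

```text
t: 61.25
eef_pos: [0.4587, 0.2054, 0.1629]
ee_rot: [-3.142, 0.0, -1.495]
force: [-0.6, 0.8, -0.1]
width: 0.0557
```

```bash
python3 - <<'E'
from h import *
s=grab_frame("side")
st=get_state();print(st["eef_pos"],st["ee_rot"],st["force"])
crop(s,130,110,380,310,3,"pics/s17.png")
E
```

```text
[0.45868444 0.20544334 0.16292622] [-3.14156342e+00  2.59250598e-07 -1.49456798e+00] [-0.48295317  0.20531157  0.35752916]
```

View pics/s17.png

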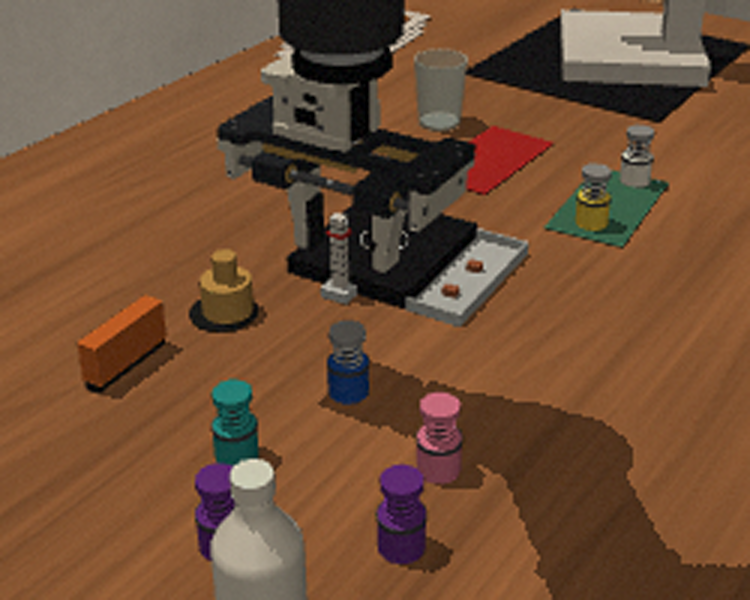

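Blue is unchanged below the gripper and yellow is on green. White has shifted from crop (628,160) to about (638,157), so I'll measure it.

```bash
python3 - <<'E'
from h import *
f=lambda x,y:((x+.5)/3-.5+130,(y+.5)/3-.5+110)
print(w("side",*f(640,133),.069),w("side",*f(628,136),.069))
t=grab_frame("top");crop(t,325,185,415,245,8,"pics/t17.png")
E
```

```text
[ 0.41825529 -0.30578177  0.069     ] [ 0.42609095 -0.29039152  0.069     ]
```

View pics/t17.png

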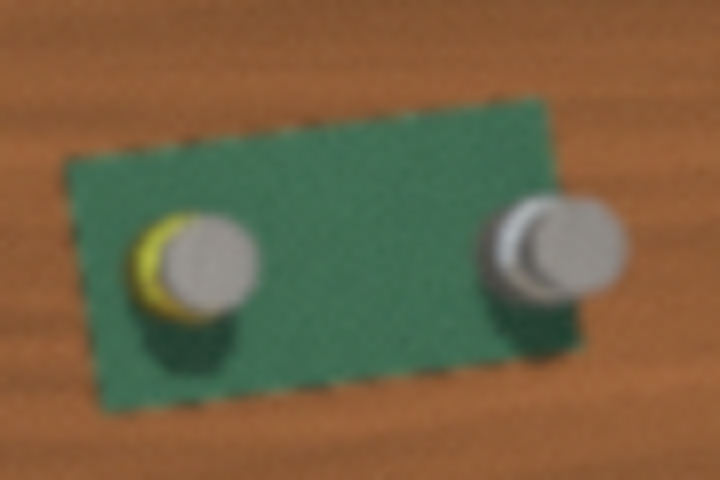

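```bash
python3 - <<'E'
from h import *
f=lambda x,y:((x+.5)/8-.5+325,(y+.5)/8-.5+185)
a=w("top",*f(577,247),.069);b=w("top",*f(211,264),.069)
C=np.array([w("top",*f(*c),.003) for c in [(68,158),(545,98),(583,345),(102,410)]])
print(a,b);print(C)
c=C.mean(0);yv=(C[0]+C[3]-C[1]-C[2])[:2];yv/=np.linalg.norm(yv);xv=np.array([yv[1],-yv[0]])
print(c,yv)
for q in(a,b):print((q-c)[:2]@xv,(q-c)[:2]@yv)
E
```

```text
[ 0.42357941 -0.31114719  0.069     ] [ 0.4201759  -0.19022334  0.069     ]
[[ 0.46017825 -0.15482432  0.003     ]
 [ 0.47804063 -0.32173255  0.003     ]
 [ 0.39180605 -0.33092629  0.003     ]
 [ 0.37229329 -0.16360133  0.003     ]]
[ 0.42557956 -0.24277112  0.003     ] [-0.11113087  0.99380578]
-0.009586451345882914 -0.06773025050923567
0.0004694934214088798 0.052822808564617144
```

White was knocked about 1.5 cm. It is upright and still on the mat (local y −68 of ±85 mm, yellow at +53), so it can stay. Gripping blue.

Request:
{"op": "move_arm", "data": {
  "force": 20,
  "rows": [
    {"delta_pos": [-0.05, 0, -3], "delta_rot": [0, 0, 0], "hand": 5.6},
    {"delta_pos": [0, 0, -3.5], "delta_rot": [0, 0, 0], "hand": 5.6},
    {"delta_pos": [0, 0, -3], "delta_rot": [0, 0, 0], "hand": 5.6},
    {"delta_pos": [0, 0, -2], "delta_rot": [0, 0, 0], "hand": 5.6},
    {"delta_pos": [0, 0, -1.2], "delta_rot": [0, 0, 0], "hand": 5.6},
    {"delta_pos": [0, 0, -0.6], "delta_rot": [0, 0, 0], "hand": 5.6},
    {"delta_pos": [0, 0, 0], "delta_rot": [0, 0, 0], "hand": 5.6},
    {"delta_pos": [0, 0, 0], "delta_rot": [0, 0, 0], "hand": 5.6},
    {"delta_pos": [0, 0, 0], "delta_rot": [0, 0, 0], "hand": 5.6},
    {"delta_pos": [0, 0, 0], "delta_rot": [0, 0, 0], "hand": 5.6}
  ]
}}

```text
t: 62.35
eef_pos: [0.4585, 0.2058, 0.0307]
ee_rot: [-3.14, 0.001, -1.495]
force: [0.2, 0.2, -0.2]
width: 0.0564
```

Request:
{"op": "move_arm", "data": {
  "force": 20,
  "rows": [
    {"delta_pos": [0, 0, 0], "delta_rot": [0, 0, 0], "hand": 5},
    {"delta_pos": [0, 0, 0], "delta_rot": [0, 0, 0], "hand": 4.4},
    {"delta_pos": [0, 0, 0], "delta_rot": [0, 0, 0], "hand": 4},
    {"delta_pos": [0, 0, 0], "delta_rot": [0, 0, 0], "hand": 3.7},
    {"delta_pos": [0, 0, 0], "delta_rot": [0, 0, 0], "hand": 3.3},
    {"delta_pos": [0, 0, 0], "delta_rot": [0, 0, 0], "hand": 3.2},
    {"delta_pos": [0, 0, 0], "delta_rot": [0, 0, 0], "hand": 3.2},
    {"delta_pos": [0, 0, 0], "delta_rot": [0, 0, 0], "hand": 3.2},
    {"delta_pos": [0, 0, 0], "delta_rot": [0, 0, 0], "hand": 3.2},
    {"delta_pos": [0, 0, 0], "delta_rot": [0, 0, 0], "hand": 3.2}
  ]
}}

```text
t: 63.35
eef_pos: [0.4584, 0.2056, 0.03]
ee_rot: [-3.141, 0.0, -1.495]
force: [2.2, -0.0, 1.0]
width: 0.0356
```

Request:
{"op": "move_arm", "data": {
  "rows": [
    {"delta_pos": [0, 0, 3], "delta_rot": [0, 0, 0], "hand": 3.2},
    {"delta_pos": [0, 0, 4], "delta_rot": [0, 0, 0], "hand": 3.2},
    {"delta_pos": [0, 0, 4.5], "delta_rot": [0, 0, 0], "hand": 3.2},
    {"delta_pos": [1.1, -2.2, 0], "delta_rot": [0, 0, 0], "hand": 3.2},
    {"delta_pos": [2, -4, 0], "delta_rot": [0, 0, 0], "hand": 3.2},
    {"delta_pos": [2, -4, 0], "delta_rot": [0, 0, 0], "hand": 3.2},
    {"delta_pos": [2, -4, 0], "delta_rot": [0, 0, 0], "hand": 3.2},
    {"delta_pos": [2, -4, 0], "delta_rot": [0, 0, 0], "hand": 3.2},
    {"delta_pos": [1.95, -3, 0], "delta_rot": [0, 0, 0], "hand": 3.2},
    {"delta_pos": [0, 0, 0], "delta_rot": [0, 0, 0], "hand": 3.2}
  ]
}}

```text
t: 64.35
eef_pos: [0.5694, -0.0099, 0.1439]
ee_rot: [3.14, -0.001, -1.498]
force: [-1.1, 0.5, -0.9]
width: 0.0356
```

Request:
{"op": "move_arm", "data": {
  "rows": [
    {"delta_pos": [0, 0, -2], "delta_rot": [0, 0, 0], "hand": 3.2},
    {"delta_pos": [0, 0, -2.5], "delta_rot": [0, 0, 0], "hand": 3.2},
    {"delta_pos": [0, 0, -2], "delta_rot": [0, 0, 0], "hand": 3.2},
    {"delta_pos": [0, 0, -1], "delta_rot": [0, 0, 0], "hand": 3.2},
    {"delta_pos": [0, 0, 0], "delta_rot": [0, 0, 0], "hand": 3.2},
    {"delta_pos": [0, 0, 0], "delta_rot": [0, 0, 0], "hand": 3.2},
    {"delta_pos": [0, 0, 0], "delta_rot": [0, 0, 0], "hand": 3.2},
    {"delta_pos": [0, 0, 0], "delta_rot": [0, 0, 0], "hand": 3.2},
    {"delta_pos": [0, 0, 0], "delta_rot": [0, 0, 0], "hand": 3.2},
    {"delta_pos": [0, 0, 0], "delta_rot": [0, 0, 0], "hand": 3.2}
  ]
}}

```text
t: 65.35
eef_pos: [0.5688, -0.0065, 0.0704]
ee_rot: [-3.141, 0.0, -1.495]
force: [-0.7, 0.5, -1.0]
width: 0.0358
```

Request:
{"op": "move_arm", "data": {
  "rows": [
    {"delta_pos": [0, 0, -1], "delta_rot": [0, 0, 0], "hand": 3.2},
    {"delta_pos": [0, 0, -0.6], "delta_rot": [0, 0, 0], "hand": 3.2},
    {"delta_pos": [0, 0, -0.3], "delta_rot": [0, 0, 0], "hand": 3.2},
    {"delta_pos": [0, 0, -0.15], "delta_rot": [0, 0, 0], "hand": 3.2},
    {"delta_pos": [0, 0, 0], "delta_rot": [0, 0, 0], "hand": 3.2},
    {"delta_pos": [0, 0, 0], "delta_rot": [0, 0, 0], "hand": 4},
    {"delta_pos": [0, 0, 0], "delta_rot": [0, 0, 0], "hand": 5},
    {"delta_pos": [0, 0, 0], "delta_rot": [0, 0, 0], "hand": 6},
    {"delta_pos": [0, 0, 0], "delta_rot": [0, 0, 0], "hand": 6},
    {"delta_pos": [0, 0, 0], "delta_rot": [0, 0, 0], "hand": 6}
  ]
}}

```text
t: 66.35
eef_pos: [0.5687, -0.0066, 0.0493]
ee_rot: [3.141, -0.0, -1.495]
force: [-0.1, -0.7, -0.0]
width: 0.0591
```

Request:
{"op": "move_arm", "data": {
  "rows": [
    {"delta_pos": [0, 0, 3], "delta_rot": [0, 0, 0], "hand": 6},
    {"delta_pos": [0, 0, 4], "delta_rot": [0, 0, 0], "hand": 6},
    {"delta_pos": [0, 2, 4], "delta_rot": [0, 0, 0], "hand": 6},
    {"delta_pos": [1, 4, 0], "delta_rot": [0, 0, 0], "hand": 6},
    {"delta_pos": [1.5, 4, 0], "delta_rot": [0, 0, 0], "hand": 6},
    {"delta_pos": [1.5, 4, 0], "delta_rot": [0, 0, 0], "hand": 6},
    {"delta_pos": [1.5, 3, 0], "delta_rot": [0, 0, 0], "hand": 6},
    {"delta_pos": [1, 0.6, 0], "delta_rot": [0, 0, 0], "hand": 6},
    {"delta_pos": [0, 0, 0], "delta_rot": [0, 0, 0], "hand": 4.6},
    {"delta_pos": [0, 0, 0], "delta_rot": [0, 0, 0], "hand": 4.6}
  ]
}}

```text
t: 67.35
eef_pos: [0.6332, 0.1688, 0.1588]
ee_rot: [3.14, -0.0, -1.495]
force: [-0.4, 0.3, -0.1]
width: 0.0496
```

```bash
python3 - <<'E'
from h import *
s=grab_frame("side");t=grab_frame("top")
st=get_state();print(st["eef_pos"],st["ee_rot"],st["force"])
a=cv2.resize(s[130:240,180:320],None,fx=4,fy=4,interpolation=cv2.INTER_CUBIC)
b=cv2.resize(t[130:205,240:320],None,fx=5,fy=5,interpolation=cv2.INTER_CUBIC)
c=np.zeros((440,560+400,3),np.uint8)[:, :];c[:,:560]=a;c[:375,560:]=b
cv2.imwrite("pics/s18.png",cv2.resize(c,None,fx=.83,fy=.83))
E
```

```text
[0.63311723 0.16831993 0.15933514] [ 3.14098482e+00 -1.81733461e-04 -1.49564159e+00] [-0.60053714 -0.27215599 -0.40355458]
```

View pics/s18.png

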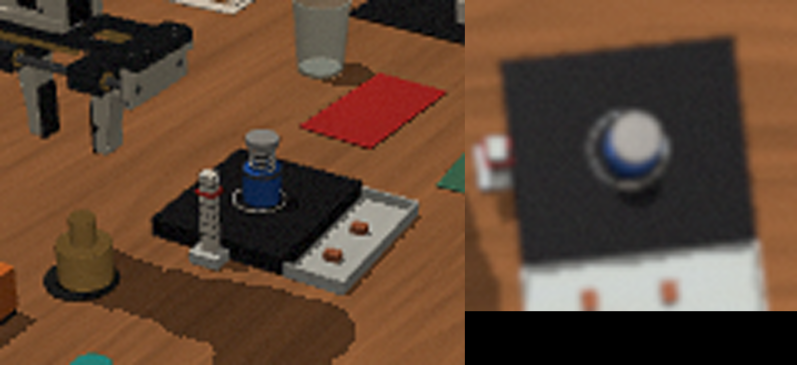

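Blue is in the ring, perhaps 2 mm to −y. Fetching the weight.

Request:
{"op": "move_arm", "data": {
  "force": 40,
  "rows": [
    {"delta_pos": [0, 0.1, -3], "delta_rot": [0, 0, 0], "hand": 4.6},
    {"delta_pos": [0, 0, -3], "delta_rot": [0, 0, 0], "hand": 4.6},
    {"delta_pos": [0, 0, -2], "delta_rot": [0, 0, 0], "hand": 4.6},
    {"delta_pos": [0, 0, -1], "delta_rot": [0, 0, 0], "hand": 4.6},
    {"delta_pos": [0, 0, -0.4], "delta_rot": [0, 0, 0], "hand": 4.6},
    {"delta_pos": [0, 0, 0], "delta_rot": [0, 0, 0], "hand": 4.6},
    {"delta_pos": [0, 0, 0], "delta_rot": [0, 0, 0], "hand": 4.6},
    {"delta_pos": [0, 0, 0], "delta_rot": [0, 0, 0], "hand": 4.6},
    {"delta_pos": [0, 0, 0], "delta_rot": [0, 0, 0], "hand": 4.6},
    {"delta_pos": [0, 0, 0], "delta_rot": [0, 0, 0], "hand": 4.6}
  ]
}}

```text
t: 68.45
eef_pos: [0.6339, 0.1706, 0.066]
ee_rot: [-3.141, 0.0, -1.495]
force: [0.6, 0.5, -0.4]
width: 0.0458
```

Request:
{"op": "move_arm", "data": {
  "rows": [
    {"delta_pos": [0, 0, -0.25], "delta_rot": [0, 0, 0], "hand": 4.6},
    {"delta_pos": [0, 0, 0], "delta_rot": [0, 0, 0], "hand": 4.6},
    {"delta_pos": [0, 0, 0], "delta_rot": [0, 0, 0], "hand": 3.8},
    {"delta_pos": [0, 0, 0], "delta_rot": [0, 0, 0], "hand": 3},
    {"delta_pos": [0, 0, 0], "delta_rot": [0, 0, 0], "hand": 2.5},
    {"delta_pos": [0, 0, 0], "delta_rot": [0, 0, 0], "hand": 2},
    {"delta_pos": [0, 0, 0], "delta_rot": [0, 0, 0], "hand": 2},
    {"delta_pos": [0, 0, 0], "delta_rot": [0, 0, 0], "hand": 2},
    {"delta_pos": [0, 0, 0], "delta_rot": [0, 0, 0], "hand": 2},
    {"delta_pos": [0, 0, 0], "delta_rot": [0, 0, 0], "hand": 2}
  ]
}}

```text
t: 69.45
eef_pos: [0.6332, 0.1703, 0.0629]
ee_rot: [3.141, -0.0, -1.495]
force: [-6.1, 0.3, 3.6]
width: 0.0231
```

Request:
{"op": "move_arm", "data": {
  "rows": [
    {"delta_pos": [0, 0, 2], "delta_rot": [0, 0, 0], "hand": 2},
    {"delta_pos": [0, 0, 3.5], "delta_rot": [0, 0, 0], "hand": 2},
    {"delta_pos": [0, 0, 4], "delta_rot": [0, 0, 0], "hand": 2},
    {"delta_pos": [-1, -2.5, 3], "delta_rot": [0, 0, 0], "hand": 2},
    {"delta_pos": [-1.2, -3.5, 0], "delta_rot": [0, 0, 0], "hand": 2},
    {"delta_pos": [-1.2, -3.5, 0], "delta_rot": [0, 0, 0], "hand": 2},
    {"delta_pos": [-1.2, -3.5, 0], "delta_rot": [0, 0, 0], "hand": 2},
    {"delta_pos": [-1.1, -3, 0], "delta_rot": [0, 0, 0], "hand": 2},
    {"delta_pos": [-0.8, -1.8, 0], "delta_rot": [0, 0, 0], "hand": 2},
    {"delta_pos": [0, 0, 0], "delta_rot": [0, 0, 0], "hand": 2}
  ]
}}

```text
t: 70.45
eef_pos: [0.5674, -0.0097, 0.1873]
ee_rot: [3.14, -0.0, -1.497]
force: [0.0, -0.3, -5.4]
width: 0.023
```

Request:
{"op": "move_arm", "data": {
  "rows": [
    {"delta_pos": [0, 0, -1.5], "delta_rot": [0, 0, 0], "hand": 2},
    {"delta_pos": [0, 0, -1], "delta_rot": [0, 0, 0], "hand": 2},
    {"delta_pos": [0, 0, 0], "delta_rot": [0, 0, 0], "hand": 2},
    {"delta_pos": [0, 0, 0], "delta_rot": [0, 0, 0], "hand": 2},
    {"delta_pos": [0, 0, 0], "delta_rot": [0, 0, 0], "hand": 2},
    {"delta_pos": [0, 0, 0], "delta_rot": [0, 0, 0], "hand": 2},
    {"delta_pos": [0, 0, 0], "delta_rot": [0, 0, 0], "hand": 2},
    {"delta_pos": [0, 0, 0], "delta_rot": [0, 0, 0], "hand": 2},
    {"delta_pos": [0, 0, 0], "delta_rot": [0, 0, 0], "hand": 2},
    {"delta_pos": [0, 0, 0], "delta_rot": [0, 0, 0], "hand": 2}
  ]
}}

```text
t: 71.45
eef_pos: [0.5687, -0.0075, 0.163]
ee_rot: [-3.141, 0.0, -1.495]
force: [-0.4, 0.4, -5.6]
width: 0.0231
```

```bash
python3 - <<'E'
from h import *
s=grab_frame("side")
st=get_state();print(st["eef_pos"],st["ee_rot"],st["force"])
crop(s,200,110,300,210,6,"pics/s19.png")
E
```

```text
[ 0.5686583  -0.00756368  0.16299032] [-3.14150458e+00  3.94545972e-05 -1.49467124e+00] [-0.86805884  0.31160306 -5.23987776]
```

View pics/s19.png

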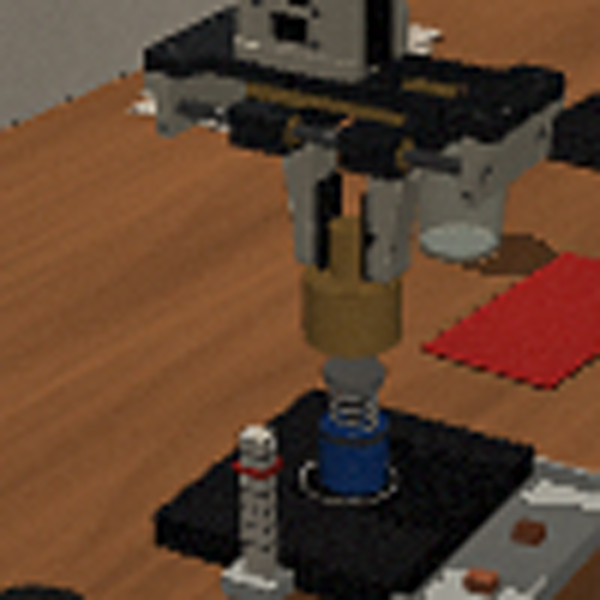

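The weight is aligned over blue. Lowering.

Request:
{"op": "move_arm", "data": {
  "rows": [
    {"delta_pos": [0, 0, -0.7], "delta_rot": [0, 0, 0], "hand": 2},
    {"delta_pos": [0, 0, -0.5], "delta_rot": [0, 0, 0], "hand": 2},
    {"delta_pos": [0, 0, -0.3], "delta_rot": [0, 0, 0], "hand": 2},
    {"delta_pos": [0, 0, -0.3], "delta_rot": [0, 0, 0], "hand": 2},
    {"delta_pos": [0, 0, -0.3], "delta_rot": [0, 0, 0], "hand": 2},
    {"delta_pos": [0, 0, -0.2], "delta_rot": [0, 0, 0], "hand": 2},
    {"delta_pos": [0, 0, 0], "delta_rot": [0, 0, 0], "hand": 2},
    {"delta_pos": [0, 0, 0], "delta_rot": [0, 0, 0], "hand": 2},
    {"delta_pos": [0, 0, 0], "delta_rot": [0, 0, 0], "hand": 2},
    {"delta_pos": [0, 0, 0], "delta_rot": [0, 0, 0], "hand": 2}
  ]
}}

```text
t: 72.5
eef_pos: [0.5687, -0.0076, 0.1401]
ee_rot: [-3.141, 0.0, -1.495]
force: [-0.5, -0.8, -1.2]
width: 0.023
```

```bash
python3 - <<'E'
from h import *
s=grab_frame("side")
st=get_state();print(st["eef_pos"],st["ee_rot"],st["force"])
E
```

```text
[ 0.56868597 -0.00755963  0.14010297] [-3.14140829e+00  8.68785080e-06 -1.49460407e+00] [-2.47938172  0.54945298 -1.39928164]
```

Request:
{"op": "move_arm", "data": {
  "rows": [
    {"delta_pos": [0, 0, -0.2], "delta_rot": [0, 0, 0], "hand": 2},
    {"delta_pos": [0, 0, 0], "delta_rot": [0, 0, 0], "hand": 2},
    {"delta_pos": [0, 0, 0], "delta_rot": [0, 0, 0], "hand": 3},
    {"delta_pos": [0, 0, 0], "delta_rot": [0, 0, 0], "hand": 4},
    {"delta_pos": [0, 0, 0], "delta_rot": [0, 0, 0], "hand": 4.6},
    {"delta_pos": [0, 0, 0], "delta_rot": [0, 0, 0], "hand": 4.6},
    {"delta_pos": [0, 0, 2], "delta_rot": [0, 0, 0], "hand": 4.6},
    {"delta_pos": [0, 0, 3], "delta_rot": [0, 0, 0], "hand": 4.6},
    {"delta_pos": [0, 0, 2], "delta_rot": [0, 0, 0], "hand": 4.6},
    {"delta_pos": [0, 0, 0], "delta_rot": [0, 0, 0], "hand": 4.6}
  ]
}}

```text
t: 73.55
eef_pos: [0.5706, -0.0073, 0.2114]
ee_rot: [-3.136, 0.001, -1.494]
force: [1.1, 0.2, -0.5]
width: 0.0457
```

Request:
{"op": "move_arm", "data": {
  "rows": [
    {"delta_pos": [0, 0, 0], "delta_rot": [0, 0, 0], "hand": 4.6},
    {"delta_pos": [0, 0, 0], "delta_rot": [0, 0, 0], "hand": 4.6},
    {"delta_pos": [0, 0, 0], "delta_rot": [0, 0, 0], "hand": 4.6},
    {"delta_pos": [0, 0, 0], "delta_rot": [0, 0, 0], "hand": 4.6},
    {"delta_pos": [0, 0, 0], "delta_rot": [0, 0, 0], "hand": 4.6},
    {"delta_pos": [0, 0, 0], "delta_rot": [0, 0, 0], "hand": 4.6},
    {"delta_pos": [0, 0, 0], "delta_rot": [0, 0, 0], "hand": 4.6},
    {"delta_pos": [0, 0, 0], "delta_rot": [0, 0, 0], "hand": 4.6},
    {"delta_pos": [0, 0, 0], "delta_rot": [0, 0, 0], "hand": 4.6},
    {"delta_pos": [0, 0, 0], "delta_rot": [0, 0, 0], "hand": 4.6}
  ]
}}

```text
t: 74.55
eef_pos: [0.5687, -0.0075, 0.208]
ee_rot: [-3.142, 0.0, -1.495]
force: [0.4, -0.0, 0.4]
width: 0.0458
```

```bash
python3 - <<'E'
from h import *
s=grab_frame("side")
st=get_state();print(st["eef_pos"],st["ee_rot"],st["force"])
crop(s,200,110,300,210,6,"pics/s20.png")
E
```

```text
[ 0.56867939 -0.00753711  0.20796089] [-3.14151029e+00  3.72615455e-05 -1.49458842e+00] [-0.58965917 -0.30285736  0.59484573]
```

View pics/s20.png

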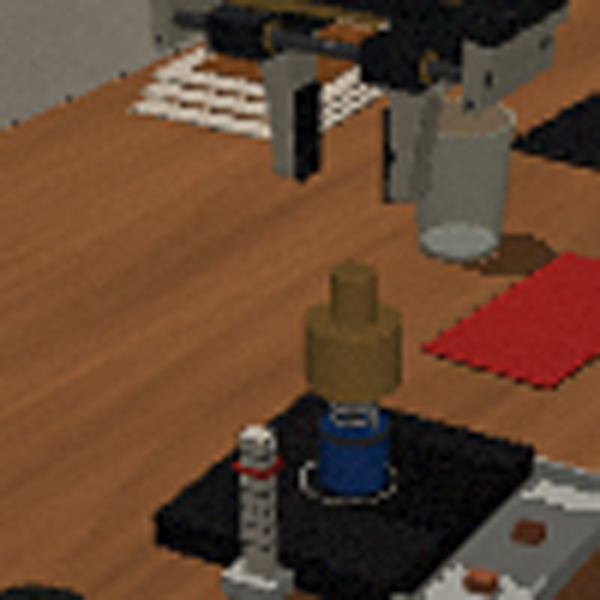

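Blue holds at the same height (body top 319 px; the weak prediction is 341), so it is good too. Returning the weight to its pad.

Request:
{"op": "move_arm", "data": {
  "rows": [
    {"delta_pos": [0, 0, -2.5], "delta_rot": [0, 0, 0], "hand": 4.6},
    {"delta_pos": [0, 0, -2.5], "delta_rot": [0, 0, 0], "hand": 4.6},
    {"delta_pos": [0, 0, -1.3], "delta_rot": [0, 0, 0], "hand": 4.6},
    {"delta_pos": [0, 0, -0.6], "delta_rot": [0, 0, 0], "hand": 4.6},
    {"delta_pos": [0, 0, 0], "delta_rot": [0, 0, 0], "hand": 4.6},
    {"delta_pos": [0, 0, 0], "delta_rot": [0, 0, 0], "hand": 3.5},
    {"delta_pos": [0, 0, 0], "delta_rot": [0, 0, 0], "hand": 2.6},
    {"delta_pos": [0, 0, 0], "delta_rot": [0, 0, 0], "hand": 2},
    {"delta_pos": [0, 0, 0], "delta_rot": [0, 0, 0], "hand": 2},
    {"delta_pos": [0, 0, 0], "delta_rot": [0, 0, 0], "hand": 2}
  ]
}}

```text
t: 75.6
eef_pos: [0.5686, -0.0075, 0.1392]
ee_rot: [-3.141, 0.0, -1.495]
force: [-1.9, 0.1, 1.1]
width: 0.0231
```

Request:
{"op": "move_arm", "data": {
  "rows": [
    {"delta_pos": [0, 0, 0], "delta_rot": [0, 0, 0], "hand": 2},
    {"delta_pos": [0, 0, 1.5], "delta_rot": [0, 0, 0], "hand": 2},
    {"delta_pos": [0, 0, 3], "delta_rot": [0, 0, 0], "hand": 2},
    {"delta_pos": [1, 2.5, 1], "delta_rot": [0, 0, 0], "hand": 2},
    {"delta_pos": [1.2, 3.5, 0], "delta_rot": [0, 0, 0], "hand": 2},
    {"delta_pos": [1.2, 3.5, 0], "delta_rot": [0, 0, 0], "hand": 2},
    {"delta_pos": [1.2, 3.5, 0], "delta_rot": [0, 0, 0], "hand": 2},
    {"delta_pos": [1.1, 3, 0], "delta_rot": [0, 0, 0], "hand": 2},
    {"delta_pos": [0.8, 1.9, 0], "delta_rot": [0, 0, 0], "hand": 2},
    {"delta_pos": [0, 0, 0], "delta_rot": [0, 0, 0], "hand": 2}
  ]
}}

```text
t: 76.6
eef_pos: [0.6339, 0.1737, 0.1922]
ee_rot: [3.14, -0.0, -1.493]
force: [-0.3, 0.2, -6.5]
width: 0.0229
```

Request:
{"op": "move_arm", "data": {
  "rows": [
    {"delta_pos": [0, 0, -2.5], "delta_rot": [0, 0, 0], "hand": 2},
    {"delta_pos": [0, 0, -3.5], "delta_rot": [0, 0, 0], "hand": 2},
    {"delta_pos": [0, 0, -3], "delta_rot": [0, 0, 0], "hand": 2},
    {"delta_pos": [0, 0, -2], "delta_rot": [0, 0, 0], "hand": 2},
    {"delta_pos": [0, 0, -0.7], "delta_rot": [0, 0, 0], "hand": 2},
    {"delta_pos": [0, 0, 0], "delta_rot": [0, 0, 0], "hand": 2},
    {"delta_pos": [0, 0, 0], "delta_rot": [0, 0, 0], "hand": 2},
    {"delta_pos": [0, 0, 0], "delta_rot": [0, 0, 0], "hand": 2},
    {"delta_pos": [0, 0, 0], "delta_rot": [0, 0, 0], "hand": 2},
    {"delta_pos": [0, 0, 0], "delta_rot": [0, 0, 0], "hand": 2}
  ]
}}

```text
t: 77.6
eef_pos: [0.634, 0.1716, 0.0778]
ee_rot: [-3.14, 0.001, -1.495]
force: [-0.8, -0.4, -5.9]
width: 0.0233
```

Request:
{"op": "move_arm", "data": {
  "rows": [
    {"delta_pos": [0, 0, -0.6], "delta_rot": [0, 0, 0], "hand": 2},
    {"delta_pos": [0, 0, -0.4], "delta_rot": [0, 0, 0], "hand": 2},
    {"delta_pos": [0, 0, -0.2], "delta_rot": [0, 0, 0], "hand": 2},
    {"delta_pos": [0, 0, -0.1], "delta_rot": [0, 0, 0], "hand": 2},
    {"delta_pos": [0, 0, 0], "delta_rot": [0, 0, 0], "hand": 2},
    {"delta_pos": [0, 0, 0], "delta_rot": [0, 0, 0], "hand": 3},
    {"delta_pos": [0, 0, 0], "delta_rot": [0, 0, 0], "hand": 4},
    {"delta_pos": [0, 0, 0], "delta_rot": [0, 0, 0], "hand": 4.6},
    {"delta_pos": [0, 0, 3], "delta_rot": [0, 0, 0], "hand": 5.6},
    {"delta_pos": [0, 0, 4], "delta_rot": [0, 0, 0], "hand": 5.6}
  ]
}}

```text
t: 78.6
eef_pos: [0.6327, 0.1709, 0.1325]
ee_rot: [3.138, -0.002, -1.495]
force: [0.7, 1.0, 0.4]
width: 0.054
```

Request:
{"op": "move_arm", "data": {
  "rows": [
    {"delta_pos": [0, 0, 2], "delta_rot": [0, 0, 0], "hand": 5.6},
    {"delta_pos": [-1, -2.5, 0], "delta_rot": [0, 0, 0], "hand": 5.6},
    {"delta_pos": [-1.2, -3.5, 0], "delta_rot": [0, 0, 0], "hand": 5.6},
    {"delta_pos": [-1.2, -3.5, 0], "delta_rot": [0, 0, 0], "hand": 5.6},
    {"delta_pos": [-1.2, -3.5, 0], "delta_rot": [0, 0, 0], "hand": 5.6},
    {"delta_pos": [-1.1, -3, 0], "delta_rot": [0, 0, 0], "hand": 5.6},
    {"delta_pos": [-0.8, -1.9, 0], "delta_rot": [0, 0, 0], "hand": 5.6},
    {"delta_pos": [0, 0, 0], "delta_rot": [0, 0, 0], "hand": 5.6},
    {"delta_pos": [0, 0, 0], "delta_rot": [0, 0, 0], "hand": 5.6},
    {"delta_pos": [0, 0, 0], "delta_rot": [0, 0, 0], "hand": 5.6}
  ]
}}

```text
t: 79.6
eef_pos: [0.5693, -0.0069, 0.154]
ee_rot: [-3.141, 0.0, -1.494]
force: [0.6, -0.5, -0.6]
width: 0.0559
```

```bash
python3 - <<'E'
from h import *
s=grab_frame("side")
st=get_state();print(st["eef_pos"],st["ee_rot"],st["force"])
crop(s,130,110,380,310,3,"pics/s21.png")
E
```

```text
[ 0.56924715 -0.00675228  0.15393169] [-3.14120850e+00  1.12338642e-05 -1.49373339e+00] [-0.87426178  0.24515913 -0.23372319]
```

View pics/s21.png

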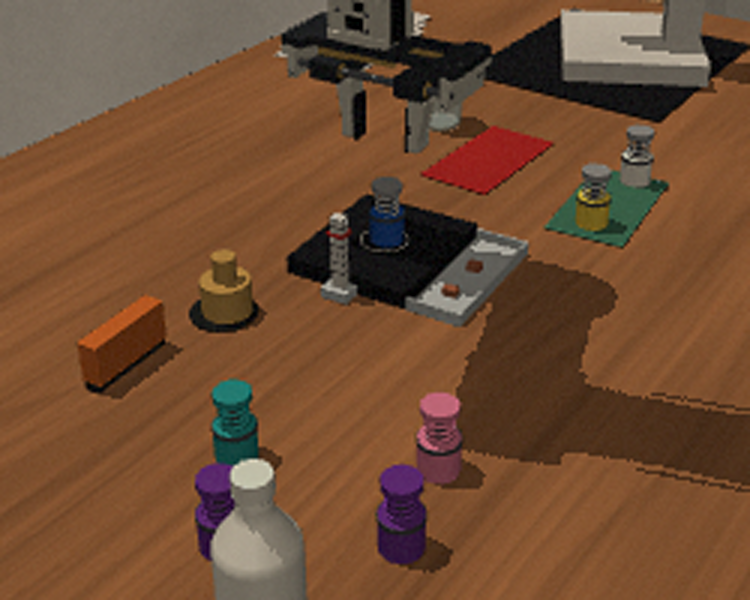

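Weight is on its pad and blue is in the ring. Moving blue to the middle of green, between yellow and white, which are 120 mm apart.

Request:
{"op": "move_arm", "data": {
  "force": 20,
  "rows": [
    {"delta_pos": [0, 0, -3], "delta_rot": [0, 0, 0], "hand": 5.6},
    {"delta_pos": [0, 0, -3.5], "delta_rot": [0, 0, 0], "hand": 5.6},
    {"delta_pos": [0, 0, -2.5], "delta_rot": [0, 0, 0], "hand": 5.6},
    {"delta_pos": [0, 0, -1], "delta_rot": [0, 0, 0], "hand": 5.6},
    {"delta_pos": [0, 0, -0.5], "delta_rot": [0, 0, 0], "hand": 5.6},
    {"delta_pos": [0, 0, 0], "delta_rot": [0, 0, 0], "hand": 5.6},
    {"delta_pos": [0, 0, 0], "delta_rot": [0, 0, 0], "hand": 4.6},
    {"delta_pos": [0, 0, 0], "delta_rot": [0, 0, 0], "hand": 3.8},
    {"delta_pos": [0, 0, 0], "delta_rot": [0, 0, 0], "hand": 3.2},
    {"delta_pos": [0, 0, 0], "delta_rot": [0, 0, 0], "hand": 3.2}
  ]
}}

```text
t: 80.65
eef_pos: [0.5689, -0.0075, 0.0498]
ee_rot: [-3.141, 0.0, -1.495]
force: [-1.1, 0.8, 5.4]
width: 0.0357
```

Request:
{"op": "move_arm", "data": {
  "rows": [
    {"delta_pos": [0, 0, 2], "delta_rot": [0, 0, 0], "hand": 3.2},
    {"delta_pos": [0, 0, 4], "delta_rot": [0, 0, 0], "hand": 3.2},
    {"delta_pos": [-1.5, -2.5, 4], "delta_rot": [0, 0, 0], "hand": 3.2},
    {"delta_pos": [-2.4, -4, 0], "delta_rot": [0, 0, 0], "hand": 3.2},
    {"delta_pos": [-2.4, -4, 0], "delta_rot": [0, 0, 0], "hand": 3.2},
    {"delta_pos": [-2.4, -4, 0], "delta_rot": [0, 0, 0], "hand": 3.2},
    {"delta_pos": [-2.4, -4, 0], "delta_rot": [0, 0, 0], "hand": 3.2},
    {"delta_pos": [-2.2, -4, 0], "delta_rot": [0, 0, 0], "hand": 3.2},
    {"delta_pos": [-1.2, -1.8, 0], "delta_rot": [0, 0, 0], "hand": 3.2},
    {"delta_pos": [0, 0, 0], "delta_rot": [0, 0, 0], "hand": 3.2}
  ]
}}

```text
t: 81.65
eef_pos: [0.4217, -0.2524, 0.149]
ee_rot: [3.141, 0.0, -1.498]
force: [-0.0, -0.4, -2.3]
width: 0.0355
```

Request:
{"op": "move_arm", "data": {
  "rows": [
    {"delta_pos": [0, 0, -2], "delta_rot": [0, 0, 0], "hand": 3.2},
    {"delta_pos": [0, 0, -3], "delta_rot": [0, 0, 0], "hand": 3.2},
    {"delta_pos": [0, 0, -2.5], "delta_rot": [0, 0, 0], "hand": 3.2},
    {"delta_pos": [0, 0, -1.5], "delta_rot": [0, 0, 0], "hand": 3.2},
    {"delta_pos": [0, 0, 0], "delta_rot": [0, 0, 0], "hand": 3.2},
    {"delta_pos": [0, 0, 0], "delta_rot": [0, 0, 0], "hand": 3.2},
    {"delta_pos": [0, 0, 0], "delta_rot": [0, 0, 0], "hand": 3.2},
    {"delta_pos": [0, 0, 0], "delta_rot": [0, 0, 0], "hand": 3.2},
    {"delta_pos": [0, 0, 0], "delta_rot": [0, 0, 0], "hand": 3.2},
    {"delta_pos": [0, 0, 0], "delta_rot": [0, 0, 0], "hand": 3.2}
  ]
}}

```text
t: 82.65
eef_pos: [0.4239, -0.2506, 0.0594]
ee_rot: [-3.141, -0.0, -1.495]
force: [-0.5, -0.5, -2.2]
width: 0.0354
```

Request:
{"op": "move_arm", "data": {
  "rows": [
    {"delta_pos": [0, 0, -1.2], "delta_rot": [0, 0, 0], "hand": 3.2},
    {"delta_pos": [0, 0, -0.8], "delta_rot": [0, 0, 0], "hand": 3.2},
    {"delta_pos": [0, 0, -0.5], "delta_rot": [0, 0, 0], "hand": 3.2},
    {"delta_pos": [0, 0, -0.15], "delta_rot": [0, 0, 0], "hand": 3.2},
    {"delta_pos": [0, 0, 0], "delta_rot": [0, 0, 0], "hand": 3.2},
    {"delta_pos": [0, 0, 0], "delta_rot": [0, 0, 0], "hand": 3.8},
    {"delta_pos": [0, 0, 0], "delta_rot": [0, 0, 0], "hand": 4.8},
    {"delta_pos": [0, 0, 0], "delta_rot": [0, 0, 0], "hand": 5.6},
    {"delta_pos": [0, 0, 0], "delta_rot": [0, 0, 0], "hand": 5.6},
    {"delta_pos": [0, 0, 3], "delta_rot": [0, 0, 0], "hand": 5.6}
  ]
}}

```text
t: 83.65
eef_pos: [0.4212, -0.25, 0.0598]
ee_rot: [3.135, 0.002, -1.495]
force: [0.6, 0.8, 0.1]
width: 0.0557
```

Request:
{"op": "move_arm", "data": {
  "rows": [
    {"delta_pos": [0, 0, 4], "delta_rot": [0, 0, 0], "hand": 5.6},
    {"delta_pos": [0, 0, 4], "delta_rot": [0, 0, 0], "hand": 5.6},
    {"delta_pos": [1, 3, 2], "delta_rot": [0, 0, 0], "hand": 5.6},
    {"delta_pos": [2, 4, 2], "delta_rot": [0, 0, 0], "hand": 5.6},
    {"delta_pos": [2, 4, 0], "delta_rot": [0, 0, 0], "hand": 5.6},
    {"delta_pos": [2, 4, 0], "delta_rot": [0, 0, 0], "hand": 5.6},
    {"delta_pos": [1, 3, 0], "delta_rot": [0, 0, 0], "hand": 5.6},
    {"delta_pos": [0, 0, 0], "delta_rot": [0, 0, 0], "hand": 5.6},
    {"delta_pos": [0, 0, 0], "delta_rot": [0, 0, 0], "hand": 5.6},
    {"delta_pos": [0, 0, 0], "delta_rot": [0, 0, 0], "hand": 5.6}
  ]
}}

```text
t: 84.65
eef_pos: [0.5032, -0.071, 0.1823]
ee_rot: [3.141, -0.0, -1.495]
force: [0.1, -0.4, -0.3]
width: 0.0563
```

```bash
python3 - <<'E'
from h import *
s=grab_frame("side");t=grab_frame("top")
st=get_state();print(st["eef_pos"],st["ee_rot"],st["force"])
crop(s,130,90,380,310,2.6,"pics/s22.png")
crop(t,90,90,420,290,2.4,"pics/t22.png")
E
```

```text
[ 0.50323371 -0.07141328  0.18235741] [ 3.14130846e+00 -3.45306885e-05 -1.49584476e+00] [ 0.51326474 -0.3628563   0.31098696]
```

View pics/s22.png

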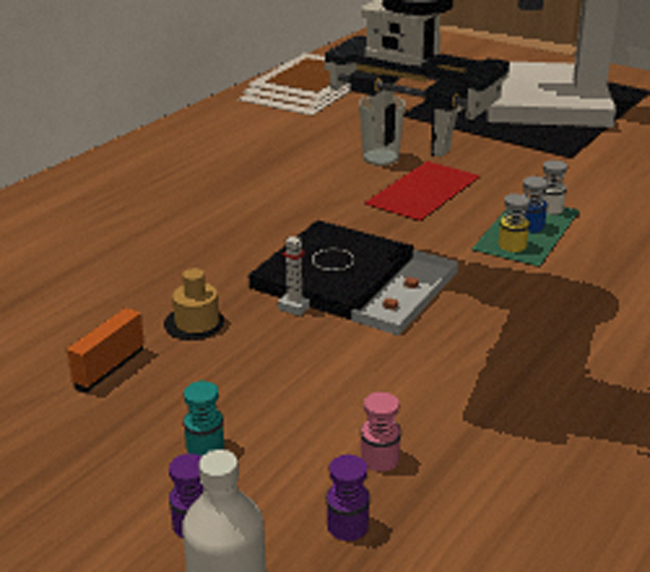

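View pics/t22.png

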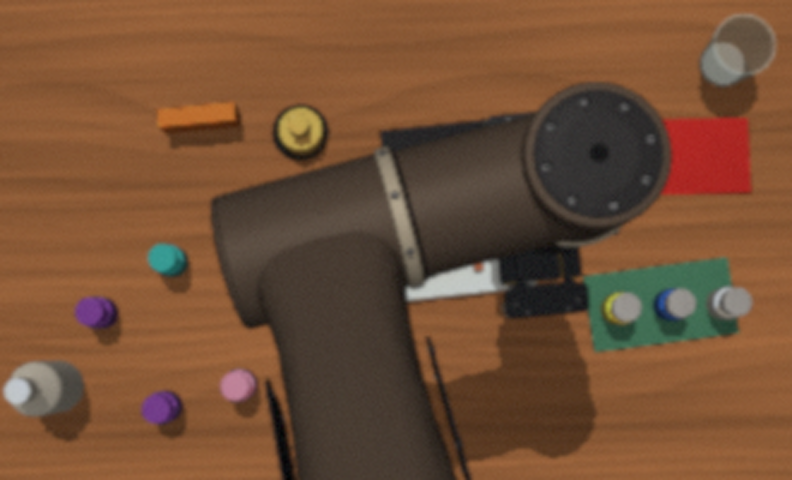

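All three springs stand on green at side crop (514,225), (535,205) and (554,188). The weight is centred on its pad, the scraper is upright on the bench, the chips are in the trough, and the bottle and beaker are in place. Handing in.

```bash
python3 - <<'E'
from station import *
print(job_done())
E
```

```text
the job is handed in; nothing more can be done
None
```

The job is done and handed in at about 85 s. `job_done()` gave no verdict.

- **Chips:** I saw only two. The scraper pushed both into the trough in one pass, and I put it back upright on the bench.
- **Spring tests (white, yellow, blue):** all three held the weight above the mark. The weight body's top stood at about 320 px in the side picture; 319 was predicted for a good spring and 341 for a weak one. The wrist force agreed, at about 0.7 N/mm.
- **Final pictures:** yellow, blue and white stand upright on the green mat, with none on the red. The weight is centred on its pad, the plate is clear, and the bottle and beaker look unmoved.
- **White spring knocked:** it was shifted about 1.5 cm on the green mat while the arm was away. I left it there, upright and about 17 mm inside the mat's end.
- **Measurement differences:** the two cameras placed the ring about 3 mm apart and the scraper about 7 mm apart in x. The blue spring looked about 2 mm off centre in the ring, within the 12 mm allowed.

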